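# Clamp a zither frame corner and try it with the corner square

## Robot

A 7-joint arm with a two-finger parallel gripper is mounted at the origin on the work surface. World frame = base frame: x ahead of the robot, y to its left, z up, the work surface at z = 0. Lengths are in m, angles in rad, forces in N, time in s.
With the tool pointing down it reaches from about 0.4 to 0.85 m from the base axis. Payload 4.5 kg.
Tool frame: the origin (TCP) lies between the finger pads; the fingertips stand 22 mm ahead of it and the grasp point (between the pads) lies 3 mm ahead of it; z points along the fingers, y is the direction in which the jaws open and shut (so a half turn about z gives the same grasp; the last joint's range is limited). The gripper opens to 85 mm and grips with 20 to 120 N. Pads are 22 mm wide; open, the fingers measure 114 mm over their backs; the gripper's body (76 mm by 85 mm) begins 54 mm behind the grasp point. The pads swing forward as they close: fully open they stand 13 mm farther back than shut.
Start: joints at [1.283, 0.689, -0.195, 1.565, 0.157, 0.902, -0.215], TCP at [0.198, -0.593, 0.253] pointing down, gripper open.
Joint ranges: [-3.01, 3.01], [-0.46, 2.08], [-1.47, 1.51], [0.13, 2.56], [-1, 4.14], [0.04, 2.09], [-2.66, 2.66]. Speed limits (rad/s): [2.57, 2.57, 3.14, 3.14, 3.14, 3.14, 3.14].

## Interface

Orientations are given as a unit quaternion [w, x, y, z].
In Python, from workcell import ctrl, read_camera, camera_params, close_job gives the robot as it stands. The module is installed in compiled form; this text tells all that it offers.
- The arm moves only by the tool carry_out, never from a script. Its argument "series" is a list of rows, each a list of 7 numbers: the shift along the world's x, y, z in mm, then the turn, a rotation vector about the world's x, y, z in degrees, then the closure in counts, from 0 (fully open) to 255 (shut). A call has 1 to 20 rows; each row is the pose to reach, as a shift and turn from the pose commanded when the call began; what a row does not reach only later rows make up. A row lasts 1/12 s, in which the tool goes at most 41.7 mm and 7.16 degrees, less where a joint would pass 70% of its speed; a pose out of reach is approached as far as the arm can. A call with a gripper value outside its range is refused whole. The fingers move at their own pace and stop on an object; "squeeze" is the grip in N (left out, the last holds). Time passes only in rows, so rows that repeat a pose let the fingers close. It gives the time, the measured TCP pose, the force and the opening at its end, in the units of the state.
- ctrl.sense(): the state, without advancing time (a new reading comes with each control period).
- read_camera(name): name is "side" or "top"; returns the picture (480x640x3 uint8, red, green, blue); there is no depth.
- camera_params(name): a dict with "vfov" (degrees; the focal length in pixels is half the picture's height over the tangent of half this angle, whatever the lens; pixels are square), "cx", "cy" (the principal point, pixels), "distortion" ([k1, k2, p1, p2, k3] as OpenCV has them; the pictures are not rectified), "extrinsics" (4x4, takes a point from world to camera coordinates). Camera axes: x right, y down, z forward; pixel columns grow to the right and rows downward; lengths in m; the calibration is good to about 2 mm. A picture is of the moment at which its call begins. camera_params takes no time and is no camera call.
- close_job(): hands the job in, once; it reports no verdict.
The state is a dict: "time_s": time; "qpos": joint angles; "qvel": joint speeds; "tau": joint torques, N m; "tool_pos": TCP position; "tool_rot": TCP orientation; "ft_force": force on the tool from outside, world axes, zero at the start; "wrist_torque": the same for the moment, N m; "finger_gap": opening from 0.0 (shut) to 1.0 (fully open).
Only numpy, scipy, OpenCV 4.12 (cv2) and the standard library are available. Lean on these libraries where they do the work, as an engineer would, in place of code of your own. Each camera call takes 0.05 s, during which the arm holds its last target.

## Task

Wind the T-handle of the leaning screw clamp clockwise (seen from above the handle) until it comes to its stop, so that the clamp's foot pins the loose frame corner to the board. Then take the wooden corner square by its upright grip, lay it flat inside the frame's corner, press it against both rails at once so that it sits flush without gaps, and leave it lying there. Do not shift the frame or disturb the other things on the bench.

Things in the scene. Friction and masses are not known exactly. Their poses are not given: they have to be found in the camera images.
- t_handle (a joint): Turn of the clamp's T-handle, rad: 0 backed off, 6.28 (one full turn) the hard stop, fully tight; grows clockwise seen from above the handle. Starts between 0 and 1.6 and stays where left. The handle goes down the screw's axis 14 mm per turn. Turning takes 0.15 N m, 0.25 near the stop. The foot meets the rail at about 4.0; then its spring presses harder, to about 40 N at the stop.
- handle_hub (a point): Centre of the steel T-handle, about 0.15 m above the bench. z runs up along the screw, which leans 35 degrees from vertical, top towards the robot; y runs along the bar and turns with it (ends alike). Round bar 12 mm thick, 70 mm to each side, a 17 mm ball at each tip, hub 26 mm wide. Below the bar the space round the 16 mm screw is free for 35 mm along the axis, then a 34 mm wide fixed sleeve.
- clamp_foot: Small round rubber foot, 22 mm across, at the lower end of the clamp's screw. It hangs above the frame's long rail at the start and is pressed on its top when tight.
- frame: Loose right-angled corner of a wooden instrument frame, two rails 28 mm wide, 22 mm high, lying on a 12 mm jig board. Origin: inside corner at the underside (board's top). z up. Long rail at x 0 to 28 mm, from y -28 to 270; short rail at y -28 to 0, from x 0 to -150. The free inner side is x < 0, y > 0. A low fence stands a few mm behind the long rail. Unclamped, the frame slides easily.
- long_rail: The frame's long rail (298 mm), fast to the frame; same origin and axes as the frame, inner face x = 0. The clamp's foot comes down on it some 230 mm from the corner.
- short_rail: The frame's short rail (150 mm), fast to the frame; same origin and axes as the frame, inner face y = 0.
- inside_corner (a point): The frame's inside corner at its underside; same as the frame's origin.
- square: Wooden corner square flat on the bench, 0.22 kg: an L of 12 mm board, legs 120 x 30 mm, with an upright grip 70 mm long, 18 mm thick, its top 52 mm above the underside. Origin: underside, below the grip's centre; z up. From the heel (outer corner) at x 40, y -40 mm one leg runs along +y, the other along -x. The grip's length runs along the direction x = y. Seated, its axes match the frame's.
- square_heel (a point): The square's heel at the underside, 40 mm in x and -40 mm in y from the square's origin.
- sanding_block: Cork sanding block with a wooden back, 65 x 110 x 36 mm, on the jig board below the clamp's handle; origin under its centre. Leave alone.
- glue: White glue bottle, 60 mm across, 150 mm high, standing; origin under its centre. Leave alone.
- screwdriver: Screwdriver, 200 mm long, lying on the bench. Leave alone.
- hammer: Hammer, 280 mm long, lying on the bench. Leave alone.
There are look-alikes about, which are no part of the job. What is shaped like the square but blue or yellow is not meant.

How it is judged:
By the outcome, as a careful person would: the job done as asked, in the order asked, and still so for the second after the job is handed in, with the robot touching nothing.
It also fails if it takes over 72 s, if anything falls off the work surface, if the arm or the gripper's body presses on something with over 40 N, if the wrist force passes 120 N, or if a joint passes its speed limit or range.

## Working session

There is one attempt and no reset: what is moved stays moved. The work goes in short steps, Python scripts to look and compute and a tool call to move; the robot and the scene stay as the last step left them, time stands still between calls to the robot, and variables do not carry over. Pictures are saved under pics/ and viewed, and the job is handed in when it is done.

Besides the shell and the picture viewer there is one more tool, called as name([rows], argument=value, ...), one row to a line, values as JSON. carry_out: Moves the arm, as the interface text tells. Its arguments: {"type":"object","properties":{"series":{"type":"array"},"squeeze":{"type":"number"}},"required":["series"]}

```bash
mkdir -p pics; cat > h.py <<'E'
import numpy as np, cv2
from workcell import ctrl, read_camera, camera_params, close_job
def cam(n):
    p=camera_params(n); f=240/np.tan(np.radians(p['vfov'])/2)
    K=np.array([[f,0,p['cx']],[0,f,p['cy']],[0,0,1.]]); D=np.array(p['distortion'],float); E=np.array(p['extrinsics'],float)
    return K,D,E
def ray(n,uv):
    K,D,E=cam(n); q=cv2.undistortPoints(np.array(uv,float).reshape(-1,1,2),K,D).reshape(-1,2)
    d=np.c_[q,np.ones(len(q))]@E[:3,:3]; o=-E[:3,:3].T@E[:3,3]
    return o,d/np.linalg.norm(d,axis=1)[:,None]
def onz(n,uv,z):
    o,d=ray(n,uv); t=(z-o[2])/d[:,2]; return o+d*t[:,None]
def tri(uvs,uvt):
    o1,d1=ray('side',[uvs]);o2,d2=ray('top',[uvt]);d1=d1[0];d2=d2[0]
    A=np.c_[d1,-d2]; s=np.linalg.lstsq(A,o2-o1,rcond=None)[0]
    a=o1+d1*s[0];b=o2+d2*s[1]; return (a+b)/2,np.linalg.norm(a-b)
def proj(n,P):
    K,D,E=cam(n); return cv2.projectPoints(np.array(P,float).reshape(-1,1,3),cv2.Rodrigues(E[:3,:3])[0],E[:3,3],K,D)[0].reshape(-1,2)
def snap(n,name):
    im=read_camera(n); cv2.imwrite(f'pics/{name}.png',im[:,:,::-1]); return im
E
python3 - <<'E'
from h import *
np.set_printoptions(precision=4,suppress=True)
for n in('side','top'):
    snap(n,n+'0'); K,D,E=cam(n); print(n,K[0,0],D,-E[:3,:3].T@E[:3,3],E[2,:3])
print(ctrl.sense())
E
```

```text
side 558.9406902973875 [-0.0507  0.      0.      0.      0.    ] [0.2272 0.8866 1.4089] [ 0.1743 -0.6022 -0.7791]
top 448.8269943456198 [-0.0955  0.      0.      0.      0.    ] [ 0.3391 -0.1302  1.3248] [ 0.1453  0.0162 -0.9893]
{'time_s': 0.1, 'qpos': array([ 1.2828,  0.6899, -0.1945,  1.5662,  0.1573,  0.9025, -0.2151]), 'qvel': array([ 0.0004, -0.0004, -0.0006, -0.0028, -0.0013,  0.0017,  0.001 ]), 'tau': array([ -0.0034, -54.0602,  -1.2713, -15.8984,   0.0093,   0.0045,
         0.    ]), 'tool_pos': array([ 0.1974, -0.5924,  0.2526]), 'tool_rot': array([-0.0008,  0.9871,  0.1602, -0.0002]), 'ft_force': array([ 0.0298, -0.194 ,  0.9403]), 'wrist_torque': array([-0.0499,  0.0571,  0.0057]), 'finger_gap': 0.9972768893256431}
```

View pics/side0.png

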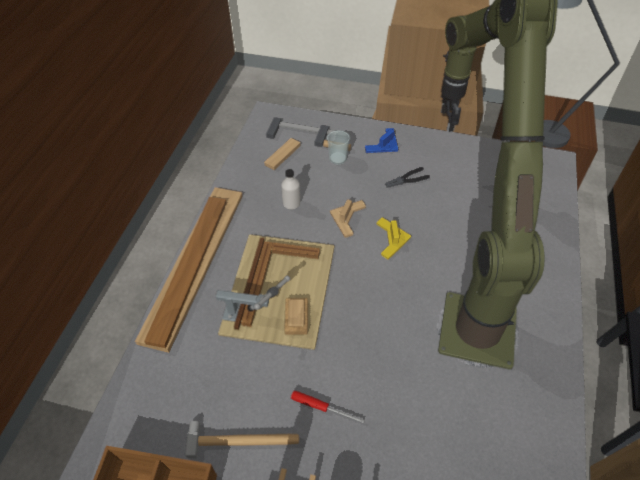

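View pics/top0.png

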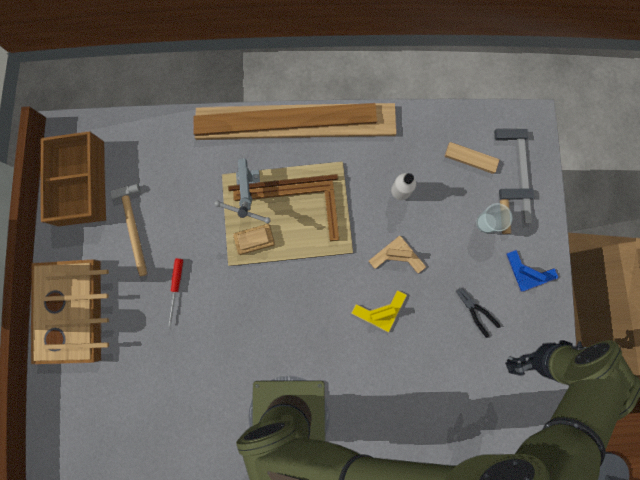

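The top view shows the jig board at (285,213) with the clamp handle bar from (218,204) to (268,220). The wooden square is at (398,253), with the glue at (403,186) and the yellow decoy at (382,312). I'll zoom in.

```bash
python3 - <<'E'
from h import *
a=cv2.imread('pics/top0.png');b=cv2.imread('pics/side0.png')
cv2.imwrite('pics/t1.png',cv2.resize(a[150:275,210:360],None,fx=5,fy=4.8,interpolation=cv2.INTER_CUBIC)[:600])
cv2.imwrite('pics/s1.png',cv2.resize(b[225:355,210:345],None,fx=4.5,fy=4.5,interpolation=cv2.INTER_CUBIC))
cv2.imwrite('pics/t2.png',cv2.resize(a[160:280,350:450],None,fx=5,fy=5,interpolation=cv2.INTER_CUBIC))
cv2.imwrite('pics/s2.png',cv2.resize(b[160:260,270:400],None,fx=5,fy=5,interpolation=cv2.INTER_CUBIC))
E
```

```text
(no output)
```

View pics/t1.png

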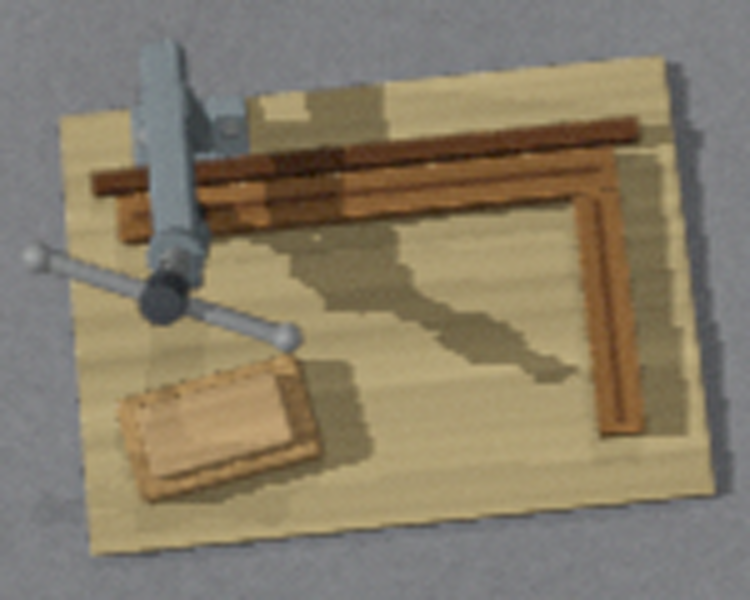

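View pics/s1.png

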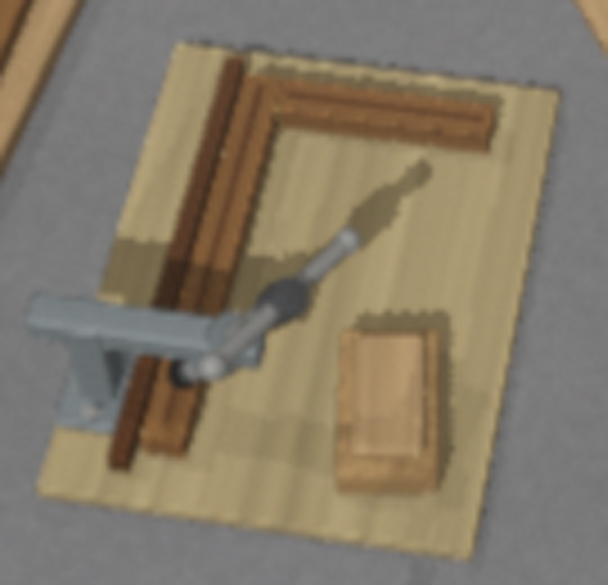

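View pics/t2.png

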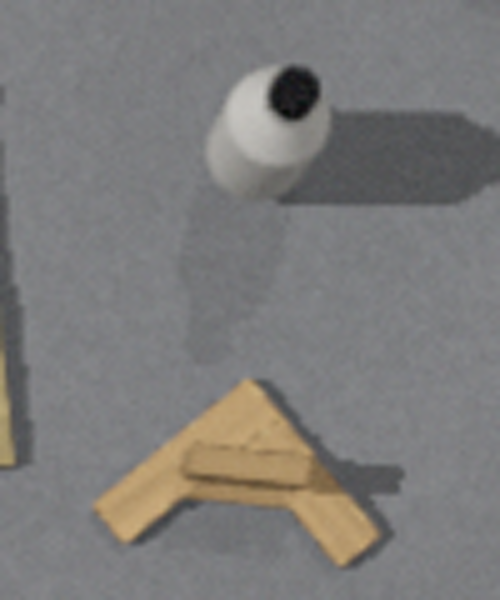

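View pics/s2.png

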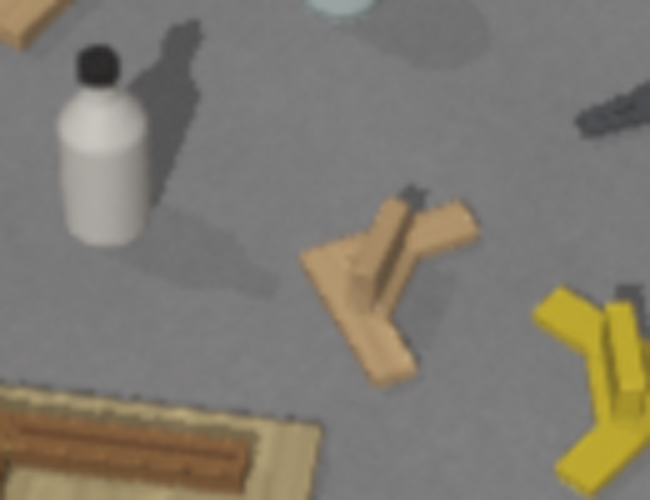

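```bash
python3 - <<'E'
from h import *
np.set_printoptions(precision=4,suppress=True)
T=lambda u,v,ox=210,oy=150,sx=5,sy=4.8:((u+.5)/sx-.5+ox,(v+.5)/sy-.5+oy)
S=lambda u,v,ox=210,oy=225,s=4.5:((u+.5)/s-.5+ox,(v+.5)/s-.5+oy)
A=tri(S(197,368),T(38,257));B=tri(S(347,240),T(288,336));print('A',A,'B',B)
m=(A[0]+B[0])/2;d=B[0]-A[0];print('hub',m,np.linalg.norm(d),d/np.linalg.norm(d))
print('knob',tri(S(280,298),T(163,298)))
t=[T(577,196),T(615,150),T(600,437),T(643,433),T(128,243),T(118,196)]
print('frame top z.034\n',onz('top',t,.034))
s=[S(278,124),S(252,78),S(488,133)]
print('frame side z.034\n',onz('side',s,.034))
T2=lambda u,v:T(u,v,350,160,5,5)
S2=lambda u,v:S(u,v,270,160,5)
print('heel',onz('top',[T2(252,380),T2(94,507),T2(382,530),T2(127,543),T2(345,566)],.012),onz('side',[S2(302,255),S2(382,385),S2(465,203)],.012))
g=[(200,442),(185,472),(316,457),(308,487)]
print('grip',onz('top',[T2(*p) for p in g],.052))
print('block',onz('top',[T(293,357),T(318,450),T(150,500),T(120,400)],.012+.02))
E
```

```text
A (array([0.5957, 0.1749, 0.1596]), np.float64(0.008861543164567956)) B (array([0.5499, 0.0439, 0.1264]), np.float64(0.00042832564246688207))
hub [0.5728 0.1094 0.143 ] 0.1426680930430564 [-0.321  -0.9182 -0.2323]
knob (array([0.5701, 0.1087, 0.1478]), np.float64(0.002155027472474719))
frame top z.034
 [[ 0.651  -0.113   0.034 ]
 [ 0.6797 -0.1359  0.034 ]
 [ 0.5017 -0.1245  0.034 ]
 [ 0.5037 -0.1495  0.034 ]
 [ 0.6261  0.1532  0.034 ]
 [ 0.656   0.1598  0.034 ]]
frame side z.034
 [[ 0.6471 -0.0986  0.034 ]
 [ 0.6772 -0.133   0.034 ]
 [ 0.5045 -0.1267  0.034 ]]
heel [[ 0.5164 -0.3324  0.012 ]
 [ 0.4427 -0.2372  0.012 ]
 [ 0.4266 -0.4057  0.012 ]
 [ 0.4214 -0.2559  0.012 ]
 [ 0.4059 -0.3831  0.012 ]] [[ 0.5165 -0.3304  0.012 ]
 [ 0.4396 -0.2339  0.012 ]
 [ 0.4204 -0.4035  0.012 ]]
grip [[ 0.4758 -0.2953  0.052 ]
 [ 0.4587 -0.2862  0.052 ]
 [ 0.4661 -0.3613  0.052 ]
 [ 0.4491 -0.356   0.052 ]]
block [[0.5537 0.0547 0.032 ]
 [0.4963 0.0397 0.032 ]
 [0.4671 0.1379 0.032 ]
 [0.5286 0.1566 0.032 ]]
```

```bash
python3 - <<'E'
from h import *
np.set_printoptions(precision=4,suppress=True)
a=cv2.imread('pics/top0.png');b=cv2.imread('pics/side0.png')
y=np.radians(5);a_=np.array([-np.sin(.611)*np.cos(y),-np.sin(.611)*np.sin(y),np.cos(.611)])
for n,im,(u0,v0,w,h) in(('top',a,(205,190,75,40)),('side',b,(240,265,60,55))):
    z=cv2.resize(im[v0:v0+h,u0:u0+w],None,fx=10,fy=10,interpolation=cv2.INTER_CUBIC)
    B=np.array([.5499,.0439,.1264]);H=np.array([.5728,.1094,.143])
    for P,c in((B,(0,0,255)),(H,(0,255,0)),(2*H-B,(255,0,0)),(H+a_*.03,(0,255,255)),(H-a_*.05,(255,0,255))):
        q=proj(n,[P])[0];cv2.circle(z,tuple(int(x) for x in ((q-[u0,v0])*10+5)),4,c,-1);print(n,q)
    cv2.imwrite(f'pics/z_{n}.png',z)
E
```

```text
top [267.2264 219.6761]
top [242.2791 210.646 ]
top [216.9977 201.4888]
top [240.8984 215.2425]
top [244.4525 203.4237]
side [286.6445 277.9215]
side [271.3261 291.9087]
side [255.0181 306.7975]
side [276.9198 287.6916]
side [262.3487 298.6762]
```

View pics/z_top.png

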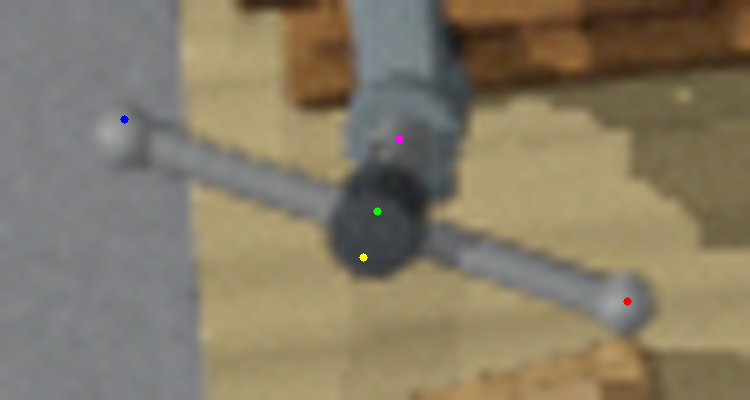

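View pics/z_side.png

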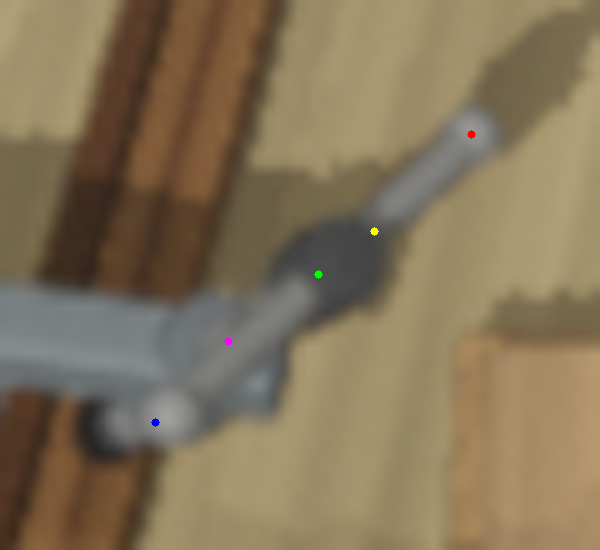

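```bash
python3 - <<'E'
from h import *
np.set_printoptions(precision=4,suppress=True)
T=lambda u,v:((u+.5)/10-.5+205,(v+.5)/10-.5+190)
S=lambda u,v:((u+.5)/10-.5+240,(v+.5)/10-.5+265)
A=tri(S(170,411),T(122,136));B=tri(S(474,134),T(625,301));print('A',A,'B',B)
m=(A[0]+B[0])/2;d=B[0]-A[0];print('hub',m,np.linalg.norm(d),d/np.linalg.norm(d))
print('knobcentre',tri(S(335,262),T(376,222)))
# lines: mask frame/brown edges in top
im=cv2.imread('pics/top0.png');g=cv2.cvtColor(im,cv2.COLOR_BGR2HSV)
# sub-pixel edge sampling along perpendicular scans
def edge(n,im,p0,p1,half=4,N=25,lo=.1,hi=.9):
    p0=np.array(p0,float);p1=np.array(p1,float);t=(p1-p0)/np.linalg.norm(p1-p0);nn=np.array([-t[1],t[0]])
    out=[]
    gr=cv2.GaussianBlur(im,(0,0),.8)[:,:,:2].astype(np.float32).sum(2)
    s=np.linspace(-half,half,81)
    for f in np.linspace(lo,hi,N):
        c=p0+(p1-p0)*f;q=(c+np.outer(s,nn)).astype(np.float32)
        v=cv2.remap(gr,q[:,0].reshape(1,-1),q[:,1].reshape(1,-1),cv2.INTER_LINEAR)[0]
        k=np.argmax(abs(np.gradient(v)));out.append(c+s[k]*nn)
    return np.array(out)
def line(P):
    for _ in range(3):
        vx=cv2.fitLine(P[:,:2].astype(np.float32),cv2.DIST_HUBER,0,1e-4,1e-4).ravel()
        n=np.array([-vx[1],vx[0]]);r=(P[:,:2]-vx[2:])@n;P=P[abs(r)<max(2*np.median(abs(r)),.0015)]
    return vx,r.std(),len(P)
T=lambda u,v,ox=210,oy=150,sx=5,sy=4.8:((u+.5)/sx-.5+ox,(v+.5)/sy-.5+oy)
top=im;L={}
for nm,a,b,lo,hi in(('long',T(208,233),T(577,196),.02,.95),('short',T(577,196),T(600,437),.1,.95),('shortout',T(615,190),T(643,433),.05,.95),):
    P=onz('top',edge('top',top,a,b,lo=lo,hi=hi),.034);vx,sd,k=line(P);L[nm]=vx
    print(nm,vx,'yaw',np.degrees(np.arctan2(vx[1],vx[0])),sd,k)
def inter(a,b):
    s=np.linalg.solve(np.c_[a[:2],-b[:2]],b[2:]-a[2:]);return a[2:]+s[0]*a[:2]
print('corner',inter(L['long'],L['short']))
S=lambda u,v,ox=210,oy=225,s=4.5:((u+.5)/s-.5+ox,(v+.5)/s-.5+oy)
sd_=cv2.imread('pics/side0.png')
for nm,a,b in(('s_longin',S(278,124),S(236,270)),('s_shortin',S(285,125),S(487,152)),):
  for z in(.034,.012):
    P=onz('side',edge('side',sd_,a,b,half=3),z);vx,sd,k=line(P);print(nm,z,vx,np.degrees(np.arctan2(vx[1],vx[0])),sd,k)
E
```

```text
A (array([0.5905, 0.174 , 0.1656]), np.float64(0.0012589450955539719)) B (array([0.5494, 0.0442, 0.1271]), np.float64(0.0009711836714634025))
hub [0.5699 0.1091 0.1463] 0.14146136629467806 [-0.2909 -0.9173 -0.272 ]
knobcentre (array([0.5682, 0.1084, 0.1491]), np.float64(0.0008206821717701678))
long [ 0.0733 -0.9973  0.6377 -0.0138] yaw -85.79635 0.000571914656220616 17
short [ 0.997   0.0777  0.565  -0.118 ] yaw 4.4574056 0.0008381819342906271 18
shortout [ 0.9957  0.0922  0.5727 -0.1349] yaw 5.2905507 0.0006472846210638082 23
corner [ 0.6449 -0.1117]
s_longin 0.034 [ 0.0928 -0.9957  0.6384 -0.0303] -84.6774 0.0005131212710864807 19
s_longin 0.012 [ 0.0928 -0.9957  0.645  -0.045 ] -84.67744 0.0005213314487873159 19
s_shortin 0.034 [ 0.994   0.1098  0.5714 -0.1031] 6.305472 0.001122459172727737 18
s_shortin 0.012 [ 0.994   0.1098  0.577  -0.119 ] 6.3055553 0.001140421518663077 18
```

```bash
cat > g.py <<'E'
from h import *
from scipy.spatial.transform import Rotation as R
np.set_printoptions(precision=4,suppress=True)
psi=np.radians(4.8); t=np.radians(35)
a=np.array([-np.sin(t)*np.cos(psi),-np.sin(t)*np.sin(psi),np.cos(t)])
hub=np.array([.5699,.1091,.1463])
d=np.array([-.2909,-.9173,-.272]); d-=a*(d@a); d/=np.linalg.norm(d)
def rot(sgn,deg=0):  # tool orientation at hub; deg = clockwise turn of handle
    x=sgn*d; z=-a; y=np.cross(z,x)
    return R.from_rotvec(-a*np.radians(deg))*R.from_matrix(np.c_[x,y,z])
def cur():
    s=ctrl.sense(); q=s['tool_rot']; return s,s['tool_pos'],R.from_quat([q[1],q[2],q[3],q[0]])
E
python3 - <<'E'
from g import *
s,p,r=cur()
for sg in(1,-1):
    g=rot(sg); print(sg,g.as_matrix()[:,1],'rv',np.degrees((g*r.inv()).as_rotvec()))
print('a',a,'shift',(hub+a*.1-p)*1000)
E
```

```text
1 [-0.7645  0.3938 -0.5104] rv [  40.9759  -14.7092 -125.8722]
-1 [ 0.7645 -0.3938  0.5104] rv [-12.2838 -34.0096  47.6096]
a [-0.5716 -0.048   0.8192] shift [315.3083 696.7241 -24.36  ]
```

carry_out([
  [10,30,30,-0.5,-1.5,2,0],
  [22,66,60,-1,-3,4,0],
  [36,102,85,-1.5,-4.5,6.5,0],
  [50,138,100,-2,-6,9,0],
  [65,175,105,-3,-8,11,0],
  [80,212,105,-3.5,-10,14,0],
  [96,249,105,-4.5,-12,17,0],
  [112,286,105,-5,-14,20,0],
  [129,323,105,-6,-16,23,0],
  [146,360,105,-6.5,-18,26,0],
  [163,397,105,-7,-20,28,0],
  [180,434,105,-8,-22,31,0],
  [197,470,102,-8.5,-24,33,0],
  [215,506,95,-9,-26,36,0],
  [233,542,85,-10,-28,39,0],
  [251,577,72,-11,-30,42,0],
  [268,612,55,-11.5,-32,45,0],
  [285,643,38,-12,-33,46.5,0],
  [301,672,20,-12.3,-34,47.6,0],
  [315,697,0,-12.3,-34,47.6,0],
])

```text
time_s: 1.77
tool_pos: [0.4166, -0.0709, 0.325]
tool_rot: [0.135, 0.84, 0.489, 0.194]
ft_force: [-0.4, 0.1, -0.6]
finger_gap: 0.998
```

```bash
python3 - <<'E'
from g import *
s,p,r=cur(); print(s['qpos'],s['tool_pos'],s['ft_force'],s['wrist_torque'])
print((hub+a*.1-p)*1000,np.degrees((rot(-1)*r.inv()).as_rotvec()))
snap('side','s3');snap('top','t3')
E
```

```text
[ 0.4677  0.2093 -0.515   2.4155  1.1507  0.159  -1.6393] [ 0.4166 -0.0709  0.325 ] [-0.3856  0.1144 -0.5709] [ 0.0252  0.5494 -0.0464]
[ 96.1186 175.1815 -96.7793] [ 1.1479 -7.7169  7.4878]
```

View pics/s3.png

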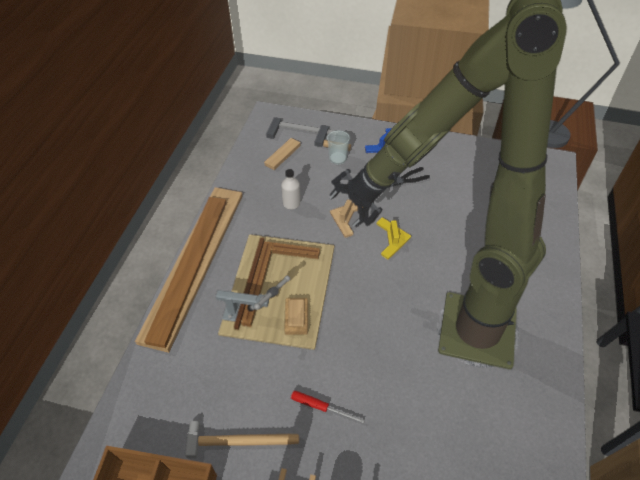

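Arm is on its way but lagged. I'll check what counts as the "commanded pose".

carry_out([
  [0,0,0,0,0,0,0],
  [0,0,0,0,0,0,0],
])

```text
time_s: 2.03
tool_pos: [0.4167, -0.0715, 0.3253]
tool_rot: [0.134, 0.84, 0.488, 0.194]
ft_force: [-0.6, 0.4, 0.5]
finger_gap: 1.0
```

carry_out([
  [10,15,0,0,-0.5,0.5,0],
  [20,30,-3,0,-1,1,0],
  [30,48,-8,0,-2,2,0],
  [40,66,-16,0.5,-3,3,0],
  [50,84,-26,0.5,-4,4,0],
  [60,102,-38,0.5,-5,5,0],
  [69,120,-50,1,-6,6,0],
  [78,138,-65,1,-7,7,0],
  [87,156,-80,1,-7.7,7.5,0],
  [96,175,-97,1,-7.7,7.5,0],
  [96,175,-97,1,-7.7,7.5,0],
  [96,175,-97,1,-7.7,7.5,0],
  [96,175,-97,1,-7.7,7.5,0],
])

```text
time_s: 3.12
tool_pos: [0.5123, 0.1028, 0.228]
tool_rot: [0.147, 0.793, 0.531, 0.261]
ft_force: [-1.1, 0.6, 1.4]
finger_gap: 1.0
```

```bash
python3 - <<'E'
from g import *
s,p,r=cur(); print(s['qpos'],s['tool_pos'],s['ft_force'],s['wrist_torque'])
print((hub+a*.1-p)*1000,np.degrees((rot(-1)*r.inv()).as_rotvec()))
snap('side','s4');snap('top','t4')
E
```

```text
[ 0.3039  0.7997 -1.2085  2.4186  1.8964  1.0481 -2.641 ] [0.5123 0.1028 0.228 ] [-1.1353  0.6139  1.4036] [-0.0751  0.5983 -0.0211]
[0.4508 1.5058 0.2603] [ 0.241  -0.1053  0.0883]
```

View pics/s4.png

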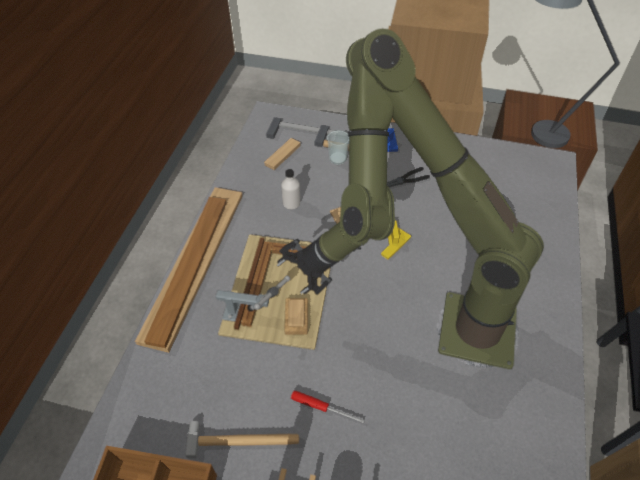

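View pics/t4.png

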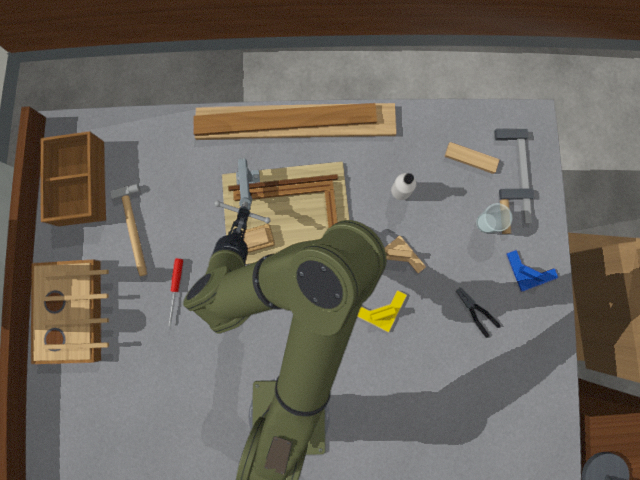

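Elbow is out to the right and the gripper is in line with the handle. q7 is near its limit, so I'll test which way clockwise turns it.

carry_out([
  [0,0,0,2.9,0.2,-4.1,0],
  [0,0,0,5.7,0.5,-8.2,0],
  [0,0,0,5.7,0.5,-8.2,0],
  [0,0,0,5.7,0.5,-8.2,0],
])

```text
time_s: 3.55
tool_pos: [0.5208, 0.1, 0.2327]
tool_rot: [0.122, 0.835, 0.463, 0.27]
ft_force: [-0.7, 0.9, 0.2]
finger_gap: 1.002
```

```bash
python3 - <<'E'
from g import *
s,p,r=cur(); print(s['qpos'],s['tool_pos'],s['finger_gap'])
print((hub+a*.1-p)*1000,np.degrees((rot(-1)*r.inv()).as_rotvec()))
E
```

```text
[ 0.4049  0.9455 -1.471   2.3838  1.7911  1.2634 -2.6535] [0.5208 0.1    0.2327] 1.0016054305636306
[-8.0744  4.309  -4.4792] [-5.3538 -0.9528  7.9288]
```

Clockwise drives q7 towards its lower limit, so I'll turn 180° counter-clockwise and use the handle's symmetry.

carry_out([
  [-3,2,-2,-4,-0.3,5.8,0],
  [-8,4.3,-4.5,-8,-0.7,11.6,0],
  [-8,4.3,-4.5,-12.2,-1,17.4,0],
  [-8,4.3,-4.5,-16.2,-1.4,23.3,0],
  [-8,4.3,-4.5,-20.3,-1.7,29.1,0],
  [-8,4.3,-4.5,-24.4,-2,34.9,0],
  [-8,4.3,-4.5,-28.4,-2.4,40.7,0],
  [-8,4.3,-4.5,-32.5,-2.7,46.6,0],
  [-8,4.3,-4.5,-36.5,-3.1,52.4,0],
  [-8,4.3,-4.5,-40.6,-3.4,58.2,0],
  [-8,4.3,-4.5,-44.7,-3.7,64,0],
  [-8,4.3,-4.5,-48.7,-4.1,69.8,0],
  [-8,4.3,-4.5,-52.8,-4.4,75.7,0],
  [-8,4.3,-4.5,-56.8,-4.8,81.5,0],
  [-8,4.3,-4.5,-60.9,-5.1,87.3,0],
  [-8,4.3,-4.5,-65,-5.4,93.1,0],
  [-8,4.3,-4.5,-69,-5.8,99,0],
  [-8,4.3,-4.5,-73,-6.1,104.8,0],
  [-8,4.3,-4.5,-77.1,-6.5,110.6,0],
  [-8,4.3,-4.5,-81.2,-6.8,116.4,0],
])

```text
time_s: 5.22
tool_pos: [0.5122, 0.1059, 0.2294]
tool_rot: [0.304, -0.17, 0.937, -0.032]
ft_force: [0.2, -0.6, -0.3]
finger_gap: 1.0
```

```bash
python3 - <<'E'
from g import *
s,p,r=cur(); print(s['qpos'],s['tool_pos'],s['finger_gap'])
print((hub+a*.1-p)*1000,np.degrees((rot(1)*r.inv()).as_rotvec()))
E
```

```text
[ 0.2342  0.7382 -1.0736  2.4289  1.9641  0.9612 -0.4055] [0.5122 0.1059 0.2294] 0.9998972158333589
[ 0.5611 -1.6124 -1.1357] [-26.8699  -1.5361  38.5041]
```

carry_out([
  [0,-1,0,-3.8,-0.2,5.5,0],
  [0,-1.6,-1,-7.7,-0.4,11,0],
  [0.6,-1.6,-1,-11.5,-0.7,16.5,0],
  [0.6,-1.6,-1,-15.4,-0.9,22,0],
  [0.6,-1.6,-1,-19.2,-1.1,27.5,0],
  [0.6,-1.6,-1,-23,-1.3,33,0],
  [0.6,-1.6,-1,-26.9,-1.5,38.5,0],
  [10,-0.8,-15,-26.9,-1.5,38.5,0],
  [20,0,-30,-26.9,-1.5,38.5,0],
  [30,1,-44,-26.9,-1.5,38.5,0],
  [40.6,1.8,-58.3,-26.9,-1.5,38.5,0],
  [40.6,1.8,-58.3,-26.9,-1.5,38.5,0],
  [40.6,1.8,-58.3,-26.9,-1.5,38.5,0],
])

```text
time_s: 6.3
tool_pos: [0.5528, 0.1075, 0.1702]
tool_rot: [0.262, -0.527, 0.795, -0.146]
ft_force: [-1.6, 0.1, 0.6]
finger_gap: 0.999
```

```bash
python3 - <<'E'
from g import *
s,p,r=cur(); print(s['qpos'],s['tool_pos'],s['finger_gap'],s['ft_force'],s['wrist_torque'])
print((hub+a*.002-p)*1000,np.degrees((rot(1)*r.inv()).as_rotvec()))
for n,(u0,v0) in(('side',(210,230)),('top',(200,170))):
    im=snap(n,n+'5'); cv2.imwrite(f'pics/c_{n}5.png',cv2.resize(im[v0:v0+100,u0:u0+120,::-1],None,fx=6,fy=6,interpolation=cv2.INTER_CUBIC))
    print(proj(n,[hub,p,p+r.apply([0,0,.022])]))
E
```

```text
[ 0.1445  0.8401 -0.8519  2.3605  2.1564  0.9069  0.3227] [0.5528 0.1075 0.1702] 0.9994647224307374 [-1.5508  0.0931  0.6201] [-0.0312  0.6284 -0.0275]
[ 15.9509   1.4814 -22.2531] [-0.1252 -0.0636  0.4638]
[[272.2894 291.3657]
 [277.915  287.2482]
 [273.7964 290.3337]]
[[242.1299 211.469 ]
 [240.8232 216.1254]
 [241.8855 212.7155]]
```

View pics/c_side5.png

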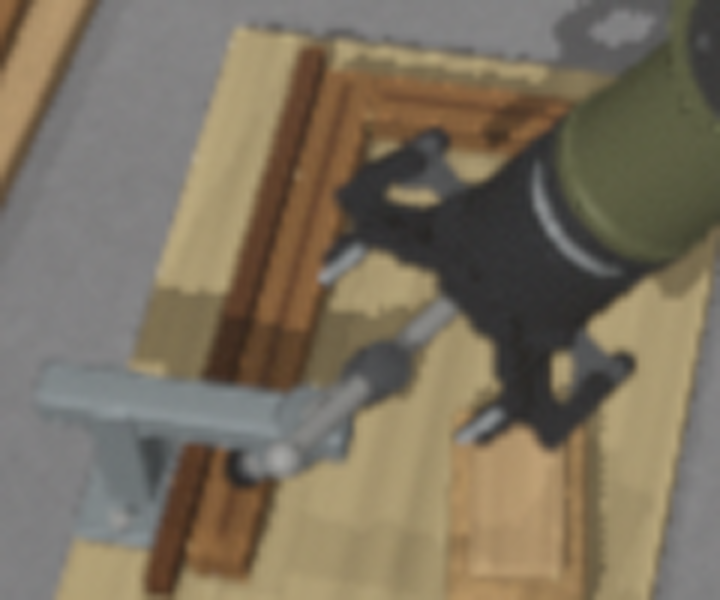

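View pics/c_top5.png

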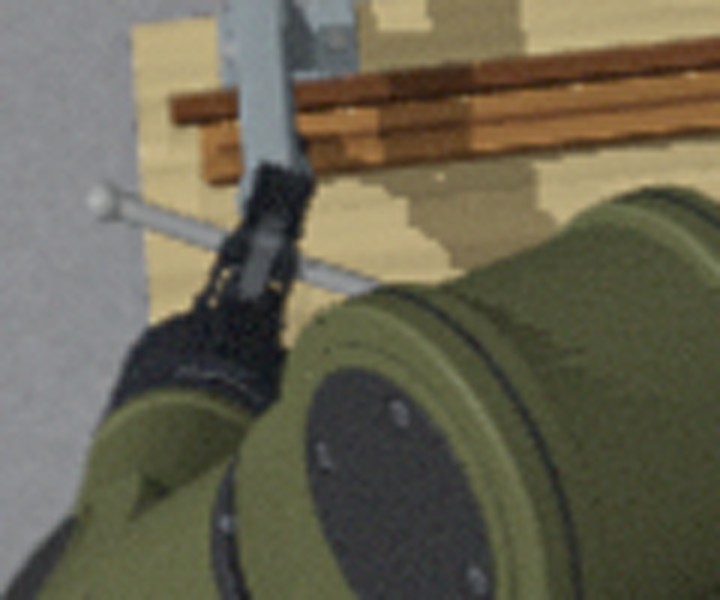

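The fingers straddle the hub, at (380,370) in the side crop, about evenly. I'll advance the last 27 mm and close gently.

carry_out([
  [4,0.4,-5.5,0,0,0,0],
  [8,0.8,-11,0,0,0,0],
  [12,1,-16.5,0,0,0,0],
  [16,1.5,-22,0,0,0,0],
  [16,1.5,-22,0,0,0,130],
  [16,1.5,-22,0,0,0,255],
  [16,1.5,-22,0,0,0,255],
  [16,1.5,-22,0,0,0,255],
  [16,1.5,-22,0,0,0,255],
  [16,1.5,-22,0,0,0,255],
  [16,1.5,-22,0,0,0,255],
  [16,1.5,-22,0,0,0,255],
], squeeze=50)

```text
time_s: 7.4
tool_pos: [0.5678, 0.1091, 0.1467]
tool_rot: [0.261, -0.528, 0.795, -0.144]
ft_force: [-5.0, 0.9, 1.6]
finger_gap: 0.282
```

```bash
python3 - <<'E'
from g import *
s,p,r=cur(); print(s['qpos'],s['tool_pos'],s['finger_gap'],s['ft_force'],s['wrist_torque'])
print((hub+a*.002-p)*1000,np.degrees((rot(1)*r.inv()).as_rotvec()))
for n,(u0,v0) in(('side',(210,230)),):
    im=snap(n,n+'6'); cv2.imwrite(f'pics/c_{n}6.png',cv2.resize(im[v0:v0+100,u0:u0+120,::-1],None,fx=6,fy=6,interpolation=cv2.INTER_CUBIC))
E
```

```text
[ 0.1432  0.9005 -0.8357  2.3267  2.1928  0.9242  0.3303] [0.5678 0.1091 0.1467] 0.2821124236975019 [-4.9634  0.8936  1.5808] [0.1994 1.405  0.154 ]
[ 0.9953 -0.1097  1.2133] [-0.1856 -0.26    0.455 ]
```

View pics/c_side6.png

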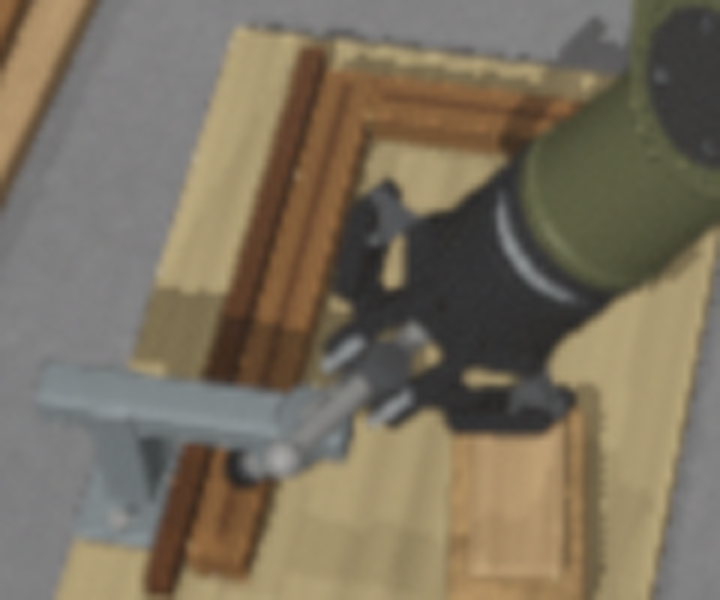

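carry_out([
  [0,0,0,0,0,0,255],
  [0,0,0,1.1,0.1,-1.6,255],
  [0.1,0,-0.2,3.4,0.3,-4.9,255],
  [0.3,0,-0.4,6.9,0.6,-9.8,255],
  [0.4,0,-0.6,10.3,0.9,-14.7,255],
  [0.5,0,-0.8,13.7,1.2,-19.7,255],
  [0.7,0.1,-1,17.1,1.4,-24.6,255],
  [0.8,0.1,-1.1,20.6,1.7,-29.5,255],
  [0.9,0.1,-1.3,24,2,-34.4,255],
  [1.1,0.1,-1.5,27.4,2.3,-39.3,255],
], squeeze=80)

```text
time_s: 8.28
tool_pos: [0.5687, 0.1093, 0.1452]
tool_rot: [0.297, -0.157, 0.942, -0.024]
ft_force: [-6.3, 0.7, 0.9]
finger_gap: 0.278
```

```bash
python3 - <<'E'
from g import *
s,p,r=cur(); print(s['qpos'],s['tool_pos'],s['finger_gap'],s['ft_force'],s['wrist_torque'],'tq on axis',s['wrist_torque']@a)
print((hub+a*.002-p)*1000,np.degrees((rot(1,0)*r.inv()).as_rotvec())@a)
for n,(u0,v0) in(('side',(210,230)),):
    im=snap(n,n+'7'); cv2.imwrite(f'pics/c_{n}7.png',cv2.resize(im[v0:v0+100,u0:u0+120,::-1],None,fx=6,fy=6,interpolation=cv2.INTER_CUBIC))
E
```

```text
[ 0.2504  0.9968 -1.0563  2.318   2.0959  1.0794 -0.3571] [0.5687 0.1093 0.1452] 0.2779992980182659 [-6.2767  0.659   0.8589] [0.2149 1.4927 0.4428] tq on axis 0.16828186717387922
[ 0.0817 -0.3114  2.7169] 48.69631965556836
```

View pics/c_side7.png

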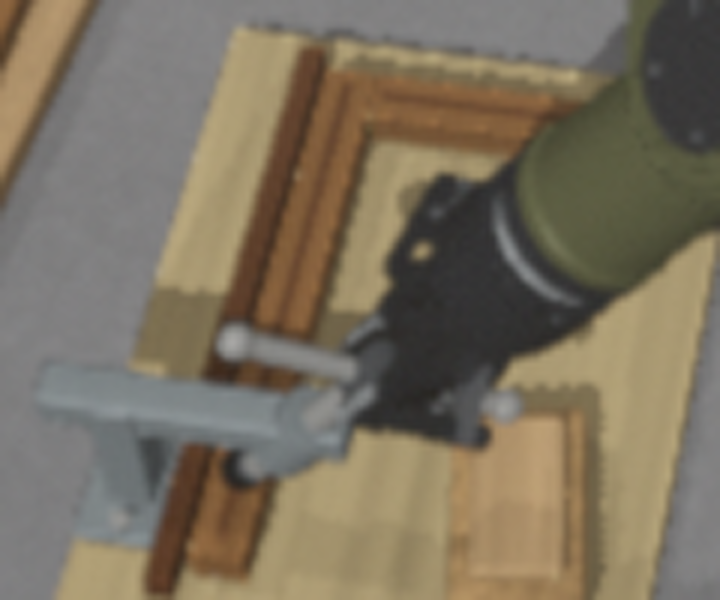

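The bar turns with the gripper. I'll continue the stroke another 108°.

carry_out([
  [0.1,0,-0.2,3.4,0.3,-4.9,255],
  [0.3,0,-0.4,6.9,0.6,-9.8,255],
  [0.4,0,-0.6,10.3,0.9,-14.7,255],
  [0.5,0,-0.8,13.7,1.2,-19.7,255],
  [0.7,0.1,-1,17.1,1.4,-24.6,255],
  [0.8,0.1,-1.1,20.6,1.7,-29.5,255],
  [0.9,0.1,-1.3,24,2,-34.4,255],
  [1.1,0.1,-1.5,27.4,2.3,-39.3,255],
  [1.2,0.1,-1.7,30.9,2.6,-44.2,255],
  [1.3,0.1,-1.9,34.3,2.9,-49.2,255],
  [1.5,0.1,-2.1,37.7,3.2,-54.1,255],
  [1.6,0.1,-2.3,41.2,3.5,-59,255],
  [1.7,0.1,-2.5,44.6,3.7,-63.9,255],
  [1.9,0.1,-2.7,48,4,-68.8,255],
  [2,0.2,-2.9,51.4,4.3,-73.7,255],
  [2.1,0.2,-3.1,54.9,4.6,-78.6,255],
  [2.3,0.2,-3.2,58.3,4.9,-83.6,255],
  [2.4,0.2,-3.4,61.7,5.2,-88.5,255],
  [2.4,0.2,-3.4,61.7,5.2,-88.5,255],
])

```text
time_s: 9.92
tool_pos: [0.5712, 0.1098, 0.1419]
tool_rot: [0.192, 0.668, 0.681, 0.229]
ft_force: [-7.3, 3.1, 2.5]
finger_gap: 0.282
```

```bash
python3 - <<'E'
from g import *
s,p,r=cur(); print(s['qpos'],s['tool_pos'],s['finger_gap'],s['ft_force'],s['wrist_torque'],'tq on axis',s['wrist_torque']@a)
print((hub+a*.002-p)*1000,np.degrees((rot(1,0)*r.inv()).as_rotvec()))
for n,(u0,v0) in(('side',(210,230)),):
    im=snap(n,n+'8'); cv2.imwrite(f'pics/c_{n}8.png',cv2.resize(im[v0:v0+100,u0:u0+120,::-1],None,fx=6,fy=6,interpolation=cv2.INTER_CUBIC))
E
```

```text
[ 0.3711  1.2269 -1.4197  2.3104  2.0074  1.4139 -2.0177] [0.5712 0.1098 0.1419] 0.2815897669248906 [-7.2783  3.0821  2.4811] [0.4898 1.3556 0.2092] tq on axis -0.17366261415441653
[-2.4715 -0.7718  6.0427] [-89.414   -8.1416 128.4029]
```

View pics/c_side8.png

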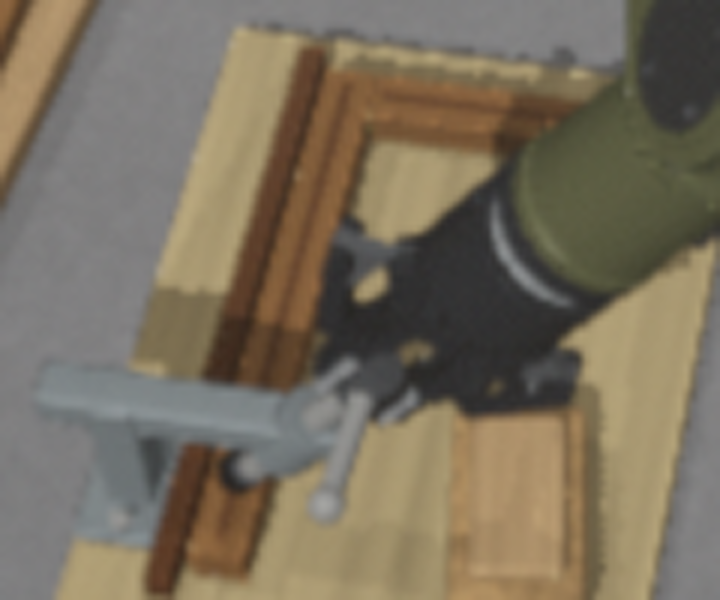

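Turned 157° so far. I'll release, back off along the axis, and turn back 180° to regrasp.

carry_out([
  [0,0,0,0,0,0,60],
  [0,0,0,0,0,0,0],
  [0,0,0,0,0,0,0],
  [-8.6,-0.7,12.3,0,0,0,0],
  [-17.1,-1.4,24.6,0,0,0,0],
  [-25.7,-2.2,36.9,0,0,0,0],
  [-25.7,-2.2,36.9,-4.06,-0.34,5.82,0],
  [-25.7,-2.2,36.9,-8.1,-0.7,11.6,0],
  [-25.7,-2.2,36.9,-12.2,-1,17.4,0],
  [-25.7,-2.2,36.9,-16.2,-1.4,23.3,0],
  [-25.7,-2.2,36.9,-20.3,-1.7,29.1,0],
  [-25.7,-2.2,36.9,-24.4,-2,34.9,0],
  [-25.7,-2.2,36.9,-28.4,-2.4,40.7,0],
  [-25.7,-2.2,36.9,-32.5,-2.7,46.6,0],
  [-25.7,-2.2,36.9,-36.5,-3.1,52.4,0],
  [-25.7,-2.2,36.9,-40.6,-3.4,58.2,0],
  [-25.7,-2.2,36.9,-44.7,-3.7,64,0],
  [-25.7,-2.2,36.9,-48.7,-4.1,69.8,0],
  [-25.7,-2.2,36.9,-52.8,-4.4,75.7,0],
  [-25.7,-2.2,36.9,-56.8,-4.8,81.5,0],
])

```text
time_s: 11.63
tool_pos: [0.5478, 0.1063, 0.1795]
tool_rot: [0.299, -0.09, 0.95, -0.004]
ft_force: [0.1, -0.6, 0.7]
finger_gap: 1.002
```

```bash
python3 - <<'E'
from g import *
s,p,r=cur(); print(s['qpos'],s['tool_pos'],s['finger_gap'],s['ft_force'],s['wrist_torque'])
h2=hub-a*.014*156.7/360
print('to hub+2',(h2+a*.002-p)*1000,'back',np.degrees((rot(1,156.7-180)*r.inv()).as_rotvec()))
for n,(u0,v0) in(('side',(210,230)),('top',(200,170))):
    im=snap(n,n+'9'); cv2.imwrite(f'pics/c_{n}9.png',cv2.resize(im[v0:v0+100,u0:u0+120,::-1],None,fx=6,fy=6,interpolation=cv2.INTER_CUBIC))
    for dd in(d,): 
        b=R.from_rotvec(-a*np.radians(156.7)).apply(d); print(n,(proj(n,[h2+.07*b,h2-.07*b,h2])-[u0,v0])*6+2.5)
E
```

```text
[ 0.2613  0.912  -1.0953  2.363   2.0295  1.0598 -0.5094] [0.5478 0.1063 0.1795] 1.001941419481193 [ 0.1006 -0.599   0.6763] [-0.0087  0.5564  0.0529]
to hub+2 [ 24.4888   3.0118 -36.5267] back [-45.6057  -3.8982  65.6962]
side [[325.3196 502.2773]
 [411.2576 256.2834]
 [369.5131 375.7441]]
top [[102.2253 251.7239]
 [412.1621 239.9943]
 [256.9544 245.8209]]
```

View pics/c_side9.png

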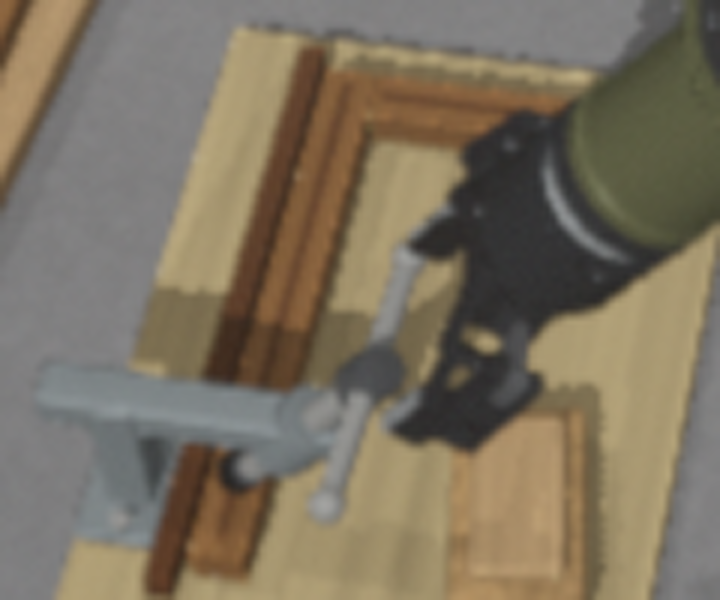

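View pics/c_top9.png

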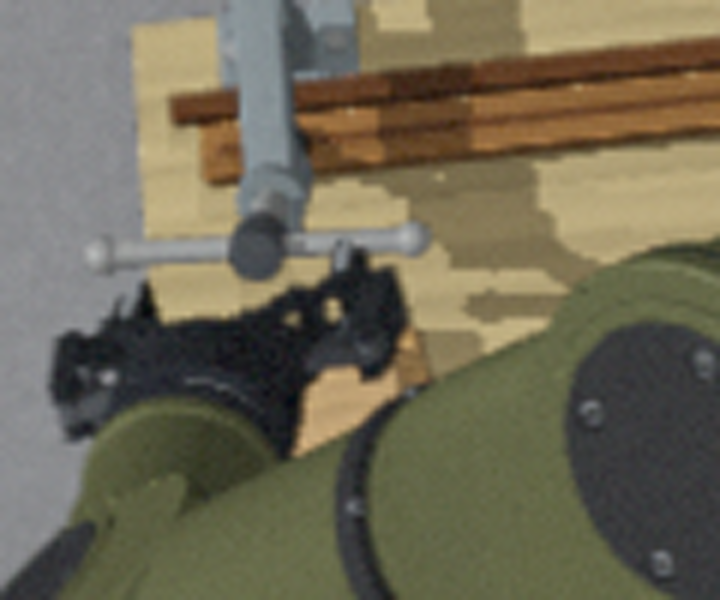

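The bar lies just where predicted, with the balls at (325,502) and (412,253) in the side crop, so there was no slip. Next I'll finish turning back, advance and close.

carry_out([
  [0,0,0,-3.8,-0.3,5.5,0],
  [0,0,0,-7.6,-0.6,11,0],
  [0,0,0,-11.4,-1,16.4,0],
  [0,0,0,-15.2,-1.3,21.9,0],
  [0,0,0,-19,-1.6,27.4,0],
  [0,0,0,-22.8,-1.9,32.9,0],
  [0,0,0,-26.6,-2.3,38.3,0],
  [0,0,0,-30.4,-2.6,43.8,0],
  [0,0,0,-34.2,-2.9,49.3,0],
  [0,0,0,-38,-3.2,54.8,0],
  [0,0,0,-41.8,-3.6,60.2,0],
  [0,0,0,-45.6,-3.9,65.7,0],
  [8,1,-12,-45.6,-3.9,65.7,0],
  [16,2,-24,-45.6,-3.9,65.7,0],
  [24.5,3,-36.5,-45.6,-3.9,65.7,0],
  [24.5,3,-36.5,-45.6,-3.9,65.7,100],
  [24.5,3,-36.5,-45.6,-3.9,65.7,255],
  [24.5,3,-36.5,-45.6,-3.9,65.7,255],
  [24.5,3,-36.5,-45.6,-3.9,65.7,255],
  [24.5,3,-36.5,-45.6,-3.9,65.7,255],
], squeeze=80)

```text
time_s: 13.4
tool_pos: [0.5708, 0.1097, 0.143]
tool_rot: [-0.228, 0.678, -0.671, 0.195]
ft_force: [-15.8, -0.5, -2.5]
finger_gap: 0.3
```

```bash
python3 - <<'E'
from g import *
s,p,r=cur(); print(s['qpos'],s['tool_pos'],s['finger_gap'],s['ft_force'],s['wrist_torque'])
h2=hub-a*.014*156.7/360
print('to hub+2',(h2+a*.002-p)*1000,'back',np.degrees((rot(1,156.7-180)*r.inv()).as_rotvec()))
E
```

```text
[ 0.0884  0.8775 -0.7304  2.3239  2.2581  0.8656  0.6618] [0.5708 0.1097 0.143 ] 0.2997241086953857 [-15.8077  -0.5211  -2.4591] [-0.3248  3.9972  0.037 ]
to hub+2 [ 1.4571 -0.4008 -0.0213] back [-0.1539 -0.1283  0.2837]
```

carry_out([
  [-1.2,-0.1,-0.9,0,0,0,255],
  [-1.2,-0.1,-1,3.4,0.3,-4.9,255],
  [-1.1,-0.1,-1.2,6.9,0.6,-9.8,255],
  [-1,-0.1,-1.4,10.3,0.9,-14.7,255],
  [-0.8,-0.1,-1.6,13.7,1.2,-19.7,255],
  [-0.7,0,-1.8,17.1,1.4,-24.6,255],
  [-0.6,0,-2,20.6,1.7,-29.5,255],
  [-0.4,0,-2.2,24,2,-34.4,255],
  [-0.3,0,-2.4,27.4,2.3,-39.3,255],
  [-0.2,0,-2.6,30.9,2.6,-44.2,255],
  [0,0,-2.8,34.3,2.9,-49.2,255],
  [0.1,0,-3,37.7,3.2,-54.1,255],
  [0.2,0.1,-3.2,41.2,3.5,-59,255],
  [0.4,0.1,-3.4,44.6,3.7,-63.9,255],
  [0.5,0.1,-3.6,48,4,-68.8,255],
  [0.6,0.1,-3.8,51.4,4.3,-73.7,255],
  [0.6,0.1,-3.8,51.4,4.3,-73.7,255],
])

```text
time_s: 14.82
tool_pos: [0.5723, 0.1098, 0.1402]
tool_rot: [0.3, -0.004, 0.953, 0.025]
ft_force: [-1.8, -0.9, 7.3]
finger_gap: 0.277
```

```bash
python3 - <<'E'
from g import *
s,p,r=cur(); print(s['qpos'],s['tool_pos'],s['finger_gap'],s['ft_force'],s['wrist_torque'],s['wrist_torque']@a)
print(np.degrees((rot(1,156.7-180)*r.inv()).as_rotvec()))
im=snap('side','s10')
n,u0,v0='side',210,230
cv2.imwrite(f'pics/c_{n}10.png',cv2.resize(im[v0:v0+100,u0:u0+120,::-1],None,fx=6,fy=6,interpolation=cv2.INTER_CUBIC))
E
```

```text
[ 0.2876  1.0644 -1.1503  2.314   2.0821  1.1743 -0.6239] [0.5723 0.1098 0.1402] 0.2772421057296045 [-1.7761 -0.8962  7.2917] [-0.0132  0.3159 -0.1661] -0.1436916224719437
[-51.8489  -4.3546  74.0765]
```

View pics/c_side10.png

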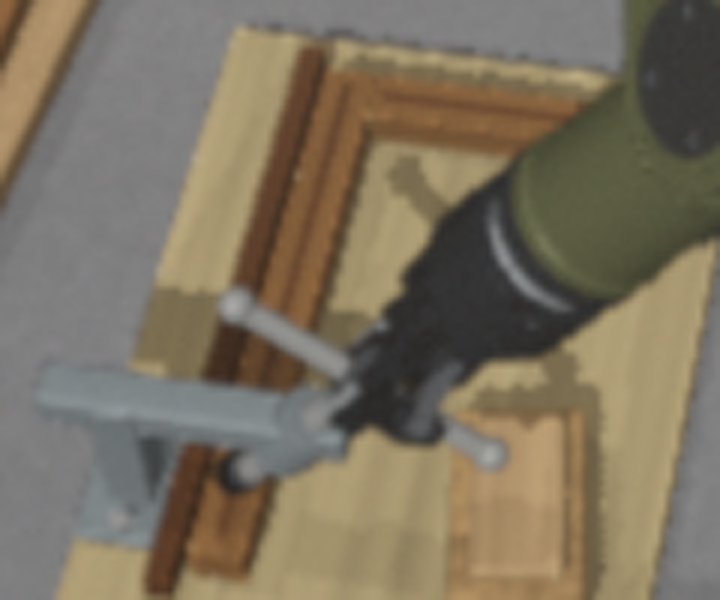

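carry_out([
  [0.1,0,-0.2,2.9,0.2,-4.1,255],
  [0.2,0,-0.3,5.7,0.5,-8.2,255],
  [0.3,0,-0.5,8.6,0.7,-12.3,255],
  [0.4,0,-0.6,11.4,1,-16.4,255],
  [0.6,0,-0.8,14.3,1.2,-20.5,255],
  [0.6,0,-0.8,14.3,1.2,-20.5,255],
])

```text
time_s: 15.37
tool_pos: [0.5729, 0.1098, 0.1394]
tool_rot: [0.288, 0.202, 0.932, 0.089]
ft_force: [-3.1, -1.2, 6.9]
finger_gap: 0.283
```

```bash
cat > st.py <<'E'
from g import *
s,p,r=cur(); print(s['time_s'],s['qpos'],s['tool_pos'],s['finger_gap'],s['ft_force'],s['wrist_torque'],'ax',s['wrist_torque']@a)
print('turned',156.7+np.linalg.norm(np.degrees((rot(1,156.7-180)*r.inv()).as_rotvec())))
E
python3 st.py
```

```text
15.3667 [ 0.3224  1.1248 -1.2493  2.3117  2.0546  1.2637 -0.9969] [0.5729 0.1098 0.1394] 0.2825720568315127 [-3.1413 -1.1961  6.9191] [-0.0906  0.2856 -0.1382] ax -0.07517383966391011
turned 272.1904584069529
```

carry_out([
  [0.1,0,-0.2,2.9,0.2,-4.1,255],
  [0.2,0,-0.3,5.7,0.5,-8.2,255],
  [0.3,0,-0.5,8.6,0.7,-12.3,255],
  [0.4,0,-0.6,11.4,1,-16.4,255],
  [0.6,0,-0.8,14.3,1.2,-20.5,255],
  [0.6,0,-0.8,14.3,1.2,-20.5,255],
])

```text
time_s: 15.87
tool_pos: [0.5734, 0.1098, 0.1386]
tool_rot: [0.262, 0.399, 0.866, 0.15]
ft_force: [-2.1, -2.7, 7.0]
finger_gap: 0.281
```

```bash
python3 st.py
```

```text
15.8667 [ 0.3494  1.1871 -1.3427  2.3097  2.0339  1.354  -1.3755] [0.5734 0.1098 0.1386] 0.2814597638123525 [-2.1331 -2.7103  7.0025] [-0.1297  0.2982 -0.1978] ax -0.10223226566512277
turned 297.20222257922956
```

carry_out([
  [0.1,0,-0.2,2.9,0.2,-4.1,255],
  [0.2,0,-0.3,5.7,0.5,-8.2,255],
  [0.3,0,-0.5,8.6,0.7,-12.3,255],
  [0.4,0,-0.6,11.4,1,-16.4,255],
  [0.6,0,-0.8,14.3,1.2,-20.5,255],
  [0.6,0,-0.8,14.3,1.2,-20.5,255],
])

```text
time_s: 16.37
tool_pos: [0.5739, 0.1099, 0.1378]
tool_rot: [0.224, 0.577, 0.759, 0.203]
ft_force: [-3.4, -1.6, 7.7]
finger_gap: 0.28
```

```bash
python3 st.py;  python3 - <<'E'
from g import *
im=snap('side','s11')
n,u0,v0='side',210,230
cv2.imwrite(f'pics/c_{n}11.png',cv2.resize(im[v0:v0+100,u0:u0+120,::-1],None,fx=6,fy=6,interpolation=cv2.INTER_CUBIC))
T=322
h2=hub-a*.014*T/360;b=R.from_rotvec(-a*np.radians(T)).apply(d); print(n,(proj(n,[h2+.07*b,h2-.07*b,h2])-[u0,v0])*6+2.5)
E
```

```text
16.3667 [ 0.3643  1.2333 -1.4064  2.3082  2.0233  1.4193 -1.7725] [0.5739 0.1099 0.1378] 0.28037354524066344 [-3.3814 -1.5622  7.7469] [-0.0915  0.4467 -0.1389] ax -0.08294772940223712
turned 322.21332516835975
side [[371.5601 246.6179]
 [352.9561 522.1218]
 [362.4627 381.0393]]
```

View pics/c_side11.png

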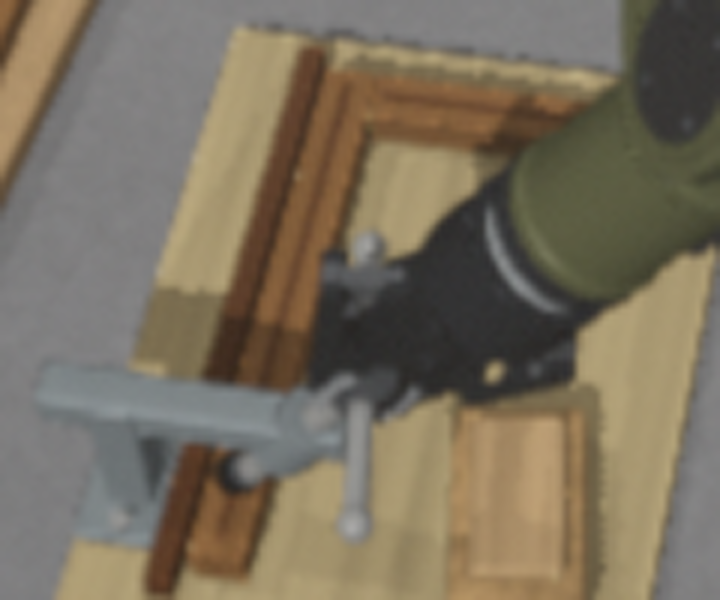

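carry_out([
  [0.1,0,-0.2,2.9,0.2,-4.1,255],
  [0.2,0,-0.3,5.7,0.5,-8.2,255],
  [0.3,0,-0.5,8.6,0.7,-12.3,255],
  [0.4,0,-0.6,11.4,1,-16.4,255],
  [0.6,0,-0.8,14.3,1.2,-20.5,255],
  [0.6,0,-0.8,14.3,1.2,-20.5,255],
])

```text
time_s: 16.92
tool_pos: [0.5743, 0.1109, 0.1375]
tool_rot: [0.174, 0.727, 0.616, 0.248]
ft_force: [-5.8, 0.3, 8.5]
finger_gap: 0.282
```

```bash
python3 st.py
```

```text
16.9167 [ 0.3694  1.2555 -1.4358  2.3075  2.021   1.4489 -2.1909] [0.5743 0.1109 0.1375] 0.28163217359117365 [-5.8087  0.3187  8.5177] [0.1726 0.4418 0.0295] ax -0.09566038453800625
turned 326.2122737616978
```

carry_out([
  [0.1,0,-0.2,2.9,0.2,-4.1,255],
  [0.2,0,-0.3,5.7,0.5,-8.2,255],
  [0.3,0,-0.5,8.6,0.7,-12.3,255],
  [0.4,0,-0.6,11.4,1,-16.4,255],
  [0.4,0,-0.6,11.4,1,-16.4,255],
])

```text
time_s: 17.33
tool_pos: [0.5748, 0.1114, 0.1378]
tool_rot: [0.129, 0.822, 0.481, 0.275]
ft_force: [-6.0, -0.0, 12.7]
finger_gap: 0.275
```

```bash
python3 st.py;  python3 - <<'E'
from g import *
im=snap('side','s12')
n,u0,v0='side',210,230
cv2.imwrite(f'pics/c_{n}12.png',cv2.resize(im[v0:v0+100,u0:u0+120,::-1],None,fx=6,fy=6,interpolation=cv2.INTER_CUBIC))
for T in(347,360,367):
    h2=hub-a*.014*T/360;b=R.from_rotvec(-a*np.radians(T)).apply(d); print(n,(proj(n,[h2+.07*b,h2-.07*b,h2])-[u0,v0])*6+2.5)
E
```

```text
17.3333 [ 0.3706  1.2642 -1.448   2.3065  2.0197  1.4622 -2.5302] [0.5748 0.1114 0.1378] 0.2745917357763828 [-5.9731 -0.0367 12.6825] [-0.2474  0.4016  0.3015] ax 0.36912522240671775
turned 306.36639293741393
side [[424.5441 277.753 ]
 [294.2734 492.5023]
 [361.4001 381.8373]]
side [[447.9164 301.7931]
 [268.0644 467.981 ]
 [360.8479 382.252 ]]
side [[458.7633 316.4606]
 [255.903  452.7949]
 [360.5507 382.4752]]
```

View pics/c_side12.png

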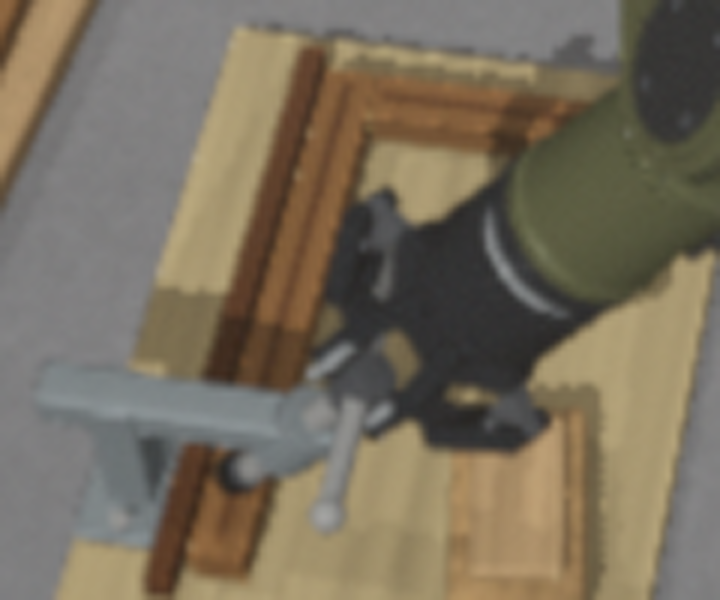

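The bar stayed at about 334° (ball at (327,515)) while the gripper went to 367°, so it slipped, probably at the stop. To confirm, I'll open in place, turn back 33°, regrip at 120 N and try turning on.

carry_out([
  [0,0,0,0,0,0,100],
  [0,0,0,0,0,0,60],
  [0,0,0,0,0,0,60],
  [0,0,0,-3.8,-0.3,5.4,60],
  [0,0,0,-7.5,-0.6,10.8,60],
  [0,0,0,-11.3,-0.9,16.2,60],
  [0,0,0,-15,-1.3,21.6,60],
  [0,0,0,-18.9,-1.6,27,60],
  [0,0,0,-18.9,-1.6,27,60],
  [0,0,0,-18.9,-1.6,27,255],
  [0,0,0,-18.9,-1.6,27,255],
  [0,0,0,-18.9,-1.6,27,255],
  [0,0,0,-18.9,-1.6,27,255],
  [0,0,0,-18.9,-1.6,27,255],
], squeeze=120)

```text
time_s: 18.55
tool_pos: [0.5754, 0.1097, 0.1357]
tool_rot: [0.202, 0.653, 0.694, 0.224]
ft_force: [-0.8, -0.9, 4.9]
finger_gap: 0.267
```

```bash
python3 st.py;  python3 - <<'E'
from g import *
im=snap('side','s13')
n,u0,v0='side',210,230
cv2.imwrite(f'pics/c_{n}13.png',cv2.resize(im[v0:v0+100,u0:u0+120,::-1],None,fx=6,fy=6,interpolation=cv2.INTER_CUBIC))
for T in range(326,346,2):
    h2=hub-a*.014*T/360;b=R.from_rotvec(-a*np.radians(T)).apply(d); print(T,((proj(n,[h2+.07*b,h2-.07*b])-[u0,v0])*6+2.5).ravel())
E
```

```text
18.55 [ 0.3447  1.1857 -1.3265  2.305   2.0418  1.3451 -2.0253] [0.5754 0.1097 0.1357] 0.2668520568184386 [-0.7924 -0.8743  4.9239] [-0.2076  0.2481 -0.1588] ax -0.02335792437517844
turned 334.16818745743296
326 [380.4727 250.0734 343.195  519.14  ]
328 [384.8901 252.0319 338.3378 517.386 ]
330 [389.2749 254.1411 333.5046 515.4594]
332 [393.6221 256.3985 328.7016 513.3624]
334 [397.9268 258.8012 323.9352 511.0976]
336 [402.1842 261.3464 319.2117 508.6677]
338 [406.3896 264.0312 314.5372 506.0759]
340 [410.5381 266.8525 309.918  503.3254]
342 [414.6251 269.8069 305.3602 500.4198]
344 [418.6462 272.891  300.8697 497.3628]
```

View pics/c_side13.png

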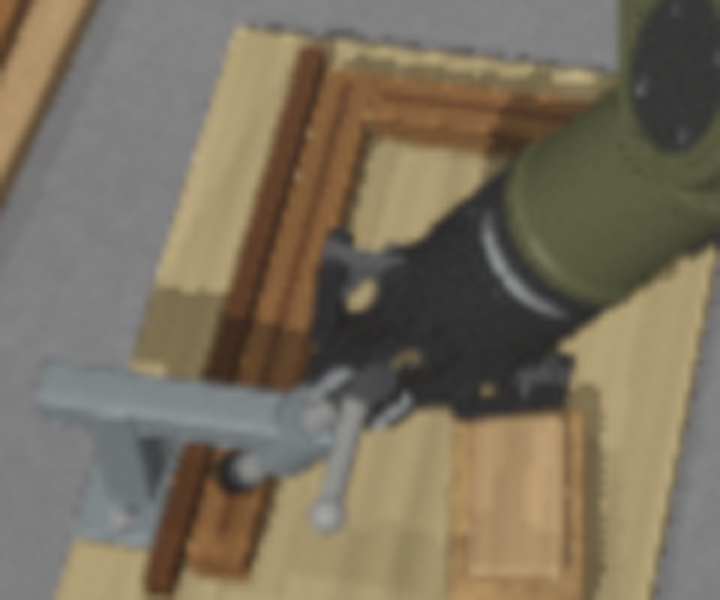

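carry_out([
  [0,0,0,0,0,0,255],
  [0,0,0,0,0,0,255],
  [0.1,0,-0.1,2.3,0.2,-3.3,255],
  [0.2,0,-0.2,4.6,0.4,-6.6,255],
  [0.2,0,-0.3,6.9,0.6,-9.8,255],
  [0.3,0,-0.4,9.1,0.8,-13.1,255],
  [0.3,0,-0.4,9.1,0.8,-13.1,255],
])

```text
time_s: 19.18
tool_pos: [0.5759, 0.1136, 0.1365]
tool_rot: [0.166, 0.743, 0.597, 0.253]
ft_force: [-0.2, 6.2, 5.1]
finger_gap: 0.269
```

```bash
python3 st.py;  python3 - <<'E'
from g import *
im=snap('side','s14')
n,u0,v0='side',210,230
cv2.imwrite(f'pics/c_{n}14.png',cv2.resize(im[v0:v0+100,u0:u0+120,::-1],None,fx=6,fy=6,interpolation=cv2.INTER_CUBIC))
E
```

```text
19.1833 [ 0.3558  1.2216 -1.3818  2.3023  2.0333  1.3918 -2.2738] [0.5759 0.1136 0.1365] 0.26939577239521223 [-0.2403  6.1715  5.1417] [1.1016 0.0347 0.6099] ax -0.13169378266553383
turned 323.1282409106458
```

View pics/c_side14.png

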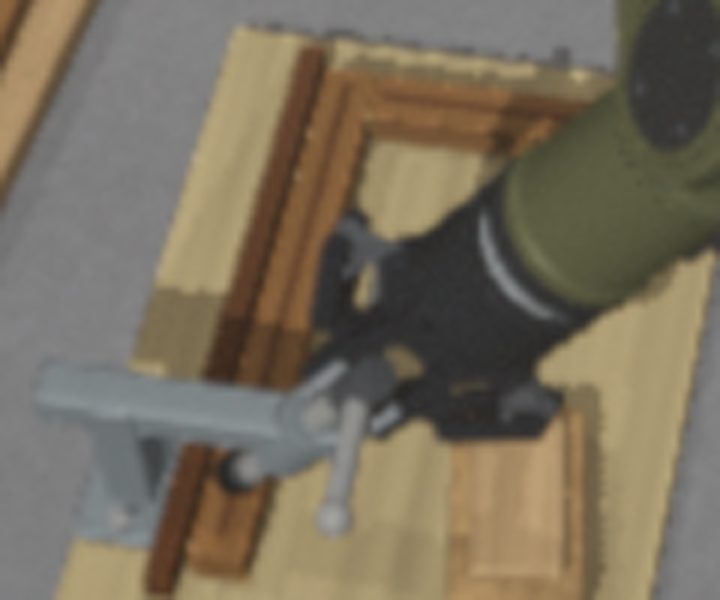

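Bar did not advance at 120 N. To confirm the stop independently I'll push the bar's end with closed fingers and watch the force. First I release and retreat.

carry_out([
  [0,0,0,0,0,0,100],
  [0,0,0,0,0,0,60],
  [0,0,0,0,0,0,60],
  [-8.6,-0.7,12.3,-3.6,-0.3,5.2,60],
  [-17.1,-1.4,24.6,-7.2,-0.6,10.3,60],
  [-25.7,-2.2,36.9,-10.8,-0.9,15.5,255],
  [-25.7,-2.2,36.9,-10.8,-0.9,15.5,255],
  [-25.7,-2.2,36.9,-10.8,-0.9,15.5,255],
  [-25.7,-2.2,36.9,-10.8,-0.9,15.5,255],
], squeeze=40)

```text
time_s: 19.98
tool_pos: [0.5498, 0.1069, 0.1708]
tool_rot: [0.207, 0.636, 0.71, 0.218]
ft_force: [-0.6, -0.8, 0.2]
finger_gap: 0.204
```

```bash
python3 st.py;  python3 - <<'E'
from g import *
for n,(u0,v0) in(('side',(210,230)),('top',(200,170))):
    im=snap(n,n+'15'); cv2.imwrite(f'pics/c_{n}15.png',cv2.resize(im[v0:v0+100,u0:u0+120,::-1],None,fx=6,fy=6,interpolation=cv2.INTER_CUBIC))
    for T in(327,330,333,336):
        h2=hub-a*.014*T/360;b=R.from_rotvec(-a*np.radians(T)).apply(d); print(n,T,((proj(n,[h2+.07*b,h2-.07*b,h2])-[u0,v0])*6+2.5).ravel())
E
```

```text
19.9833 [ 0.3478  1.0945 -1.3667  2.36    1.9577  1.3286 -2.0185] [0.5498 0.1069 0.1708] 0.20361805173718786 [-0.5642 -0.8237  0.1796] [-0.0327  0.5904 -0.0275] ax -0.03215388127419806
turned 331.3090761219482
side 327 [382.6851 251.0337 340.7638 518.2847 362.2501 381.1989]
side 330 [389.2749 254.1411 333.5046 515.4594 362.1226 381.2947]
side 333 [395.7801 257.5818 326.3134 512.2508 361.995  381.3905]
side 336 [402.1842 261.3464 319.2117 508.6677 361.8675 381.4863]
top 327 [409.0069 210.2011 110.2244 269.4175 258.7583 239.9071]
top 330 [410.7982 217.4555 108.1259 262.0831 258.7899 239.8035]
top 333 [412.1673 224.7511 106.4348 254.6702 258.8216 239.6998]
top 336 [413.1124 232.0675 105.1571 247.1984 258.8532 239.5962]
```

View pics/c_side15.png

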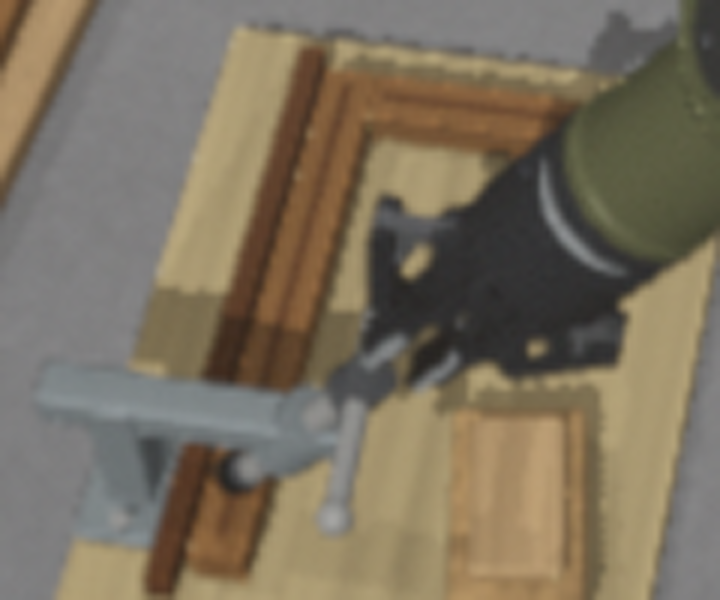

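View pics/c_top15.png

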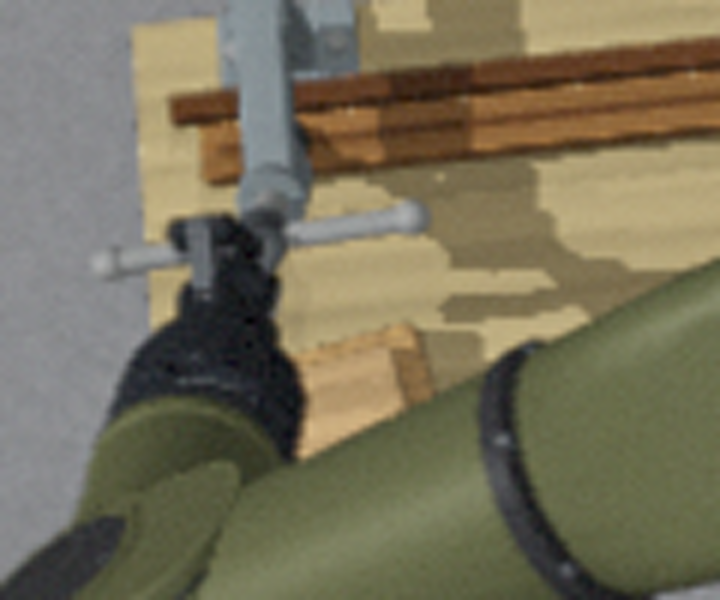

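```bash
 python3 - <<'E'
from g import *
s,p,r=cur()
T=330;h2=hub-a*.014*T/360;b=R.from_rotvec(-a*np.radians(T)).apply(d);u=-b;w=np.cross(-a,u)
print('u',u,'w',w,'tool y',r.as_matrix()[:,1],'x',r.as_matrix()[:,0])
p1=h2+.052*u-.036*w+.045*a;p2=p1-.035*a
print((p1-p)*1000,(p2-p)*1000,'per 10mm w',w*10)
E
```

```text
u [-0.1241  0.9919 -0.0285] w [0.8111 0.118  0.5729] tool y [0.8145 0.0959 0.5722] x [-0.1051  0.9943 -0.0171]
[-33.8287  47.8327 -19.8842] [-13.8239  49.5126 -48.5545] per 10mm w [8.1112 1.1795 5.7287]
```

carry_out([
  [-11,16,-6.6,0,0,0,255],
  [-22,32,-13.2,0,0,0,255],
  [-33.8,47.8,-19.9,0,0,0,255],
  [-24,48.6,-34,0,0,0,255],
  [-13.8,49.5,-48.5,0,0,0,255],
  [-9.8,50.1,-45.7,0,0,0,255],
  [-5.7,50.7,-42.8,0,0,0,255],
  [-5.7,50.7,-42.8,0,0,0,255],
])

```text
time_s: 20.75
tool_pos: [0.5447, 0.1583, 0.1296]
tool_rot: [0.207, 0.636, 0.711, 0.219]
ft_force: [-0.3, 0.1, 0.9]
finger_gap: -0.002
```

```bash
python3 st.py
```

```text
20.75 [ 0.1959  1.1895 -1.3136  2.349   2.0174  1.4331 -2.1329] [0.5447 0.1583 0.1296] -0.0022600918199108177 [-0.323   0.1448  0.8841] [-0.0119  0.594  -0.0212] ax -0.039053495922854106
turned 331.2760278077825
```

carry_out([
  [1.6,0.2,1.1,0,0,0,255],
  [3.2,0.5,2.3,0,0,0,255],
  [4.9,0.7,3.4,0,0,0,255],
  [4.9,0.7,3.4,0,0,0,255],
])

```text
time_s: 21.08
tool_pos: [0.5481, 0.1587, 0.1323]
tool_rot: [0.207, 0.635, 0.712, 0.218]
ft_force: [-2.9, -1.0, 0.5]
finger_gap: -0.002
```

```bash
python3 st.py;python3 - <<'E'
from g import *
for n,(u0,v0) in(('side',(210,230)),):
    im=snap(n,n+'16'); cv2.imwrite(f'pics/c_{n}16.png',cv2.resize(im[v0:v0+100,u0:u0+120,::-1],None,fx=6,fy=6,interpolation=cv2.INTER_CUBIC))
E
```

```text
21.0833 [ 0.2014  1.1826 -1.3152  2.3368  2.01    1.4196 -2.1137] [0.5481 0.1587 0.1323] -0.0018375602320127972 [-2.8958 -0.9557  0.4657] [-0.0979  1.1501 -0.0089] ax -0.006527964184052611
turned 331.0759876347794
```

View pics/c_side16.png

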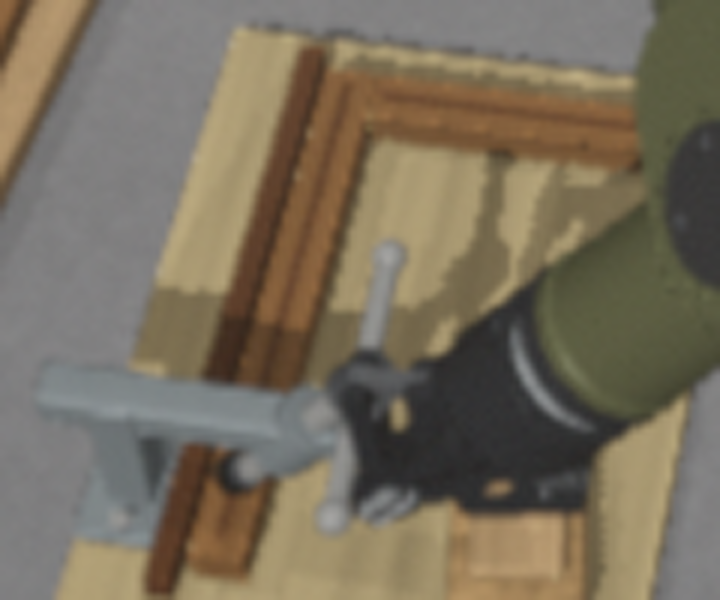

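carry_out([
  [0.8,0.1,0.6,0,0,0,255],
  [1.6,0.2,1.1,0,0,0,255],
  [2.4,0.3,1.7,0,0,0,255],
  [3.2,0.5,2.3,0,0,0,255],
  [3.2,0.5,2.3,0,0,0,255],
])

```text
time_s: 21.55
tool_pos: [0.5501, 0.1592, 0.1336]
tool_rot: [0.206, 0.635, 0.713, 0.217]
ft_force: [-7.3, -0.2, -1.8]
finger_gap: 0.002
```

```bash
python3 st.py
```

```text
21.55 [ 0.2047  1.1791 -1.3165  2.3284  2.0044  1.4111 -2.1016] [0.5501 0.1592 0.1336] 0.0019048963871790936 [-7.3277 -0.2081 -1.8341] [-0.1353  1.8134 -0.034 ] ax -0.0375227784711341
turned 331.0007774561165
```

carry_out([
  [0.8,0.1,0.6,0,0,0,255],
  [1.6,0.2,1.1,0,0,0,255],
  [2.4,0.3,1.7,0,0,0,255],
  [3.2,0.5,2.3,0,0,0,255],
  [3.2,0.5,2.3,0,0,0,255],
])

```text
time_s: 21.97
tool_pos: [0.5505, 0.1592, 0.1339]
tool_rot: [0.204, 0.634, 0.715, 0.214]
ft_force: [-13.6, -0.3, -2.8]
finger_gap: 0.0
```

```bash
python3 st.py;python3 - <<'E'
from g import *
for n,(u0,v0) in(('side',(210,230)),):
    im=snap(n,n+'17'); cv2.imwrite(f'pics/c_{n}17.png',cv2.resize(im[v0:v0+100,u0:u0+120,::-1],None,fx=6,fy=6,interpolation=cv2.INTER_CUBIC))
E
```

```text
21.9667 [ 0.2081  1.1758 -1.3173  2.3221  1.996   1.4006 -2.0892] [0.5505 0.1592 0.1339] 0.00022009383184912564 [-13.5802  -0.2889  -2.7629] [-0.2702  3.1632  0.0048] ax 0.006576836735945208
turned 330.8347561375041
```

View pics/c_side17.png

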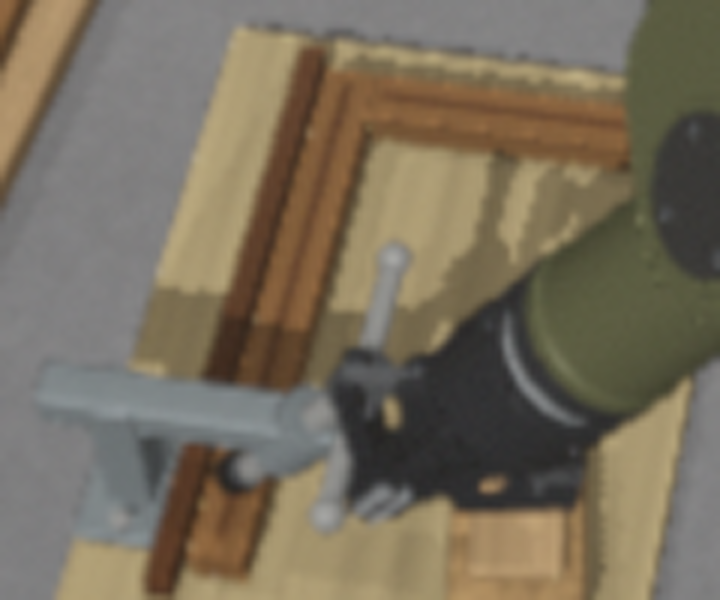

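At 13.6 N on a 50 mm lever (0.65 N·m, well over 0.25) the handle doesn't move, with the ball at (327,515), so it's at the stop. Now I withdraw.

carry_out([
  [-6,-0.9,-4.3,0,0,0,255],
  [-14,-2,-10,0,0,0,255],
  [-26,-3,10,0,0,0,255],
  [-40,-4,32,0,0,0,255],
  [-52,-6,58,0,0,0,200],
  [-60,-20,84,0,0,0,120],
  [-66,-40,105,0,0,0,120],
  [-72,-65,120,0,0,0,120],
])

```text
time_s: 22.68
tool_pos: [0.4837, 0.0968, 0.2594]
tool_rot: [0.208, 0.634, 0.712, 0.221]
ft_force: [1.4, -1.4, 0.7]
finger_gap: 0.526
```

```bash
python3 st.py; python3 - <<'E'
from g import *
s,p,r=cur()
y=np.array([.9945,-.105,0]);z=np.array([0,0,-1.]);M=R.from_matrix(np.c_[np.cross(y,z),y,z])
print(np.degrees((M*r.inv()).as_rotvec()),(np.array([.461,-.325,.16])-p)*1000)
E
```

```text
22.6833 [ 0.3972  0.799  -1.4418  2.4637  1.763   1.1573 -2.085 ] [0.4837 0.0968 0.2594] 0.5262032488616456 [ 1.4431 -1.4008  0.7414] [-0.1071  0.5389 -0.0168] ax 0.021652197352880168
turned 331.02612009138494
[  0.8012  35.3393 -12.2887] [ -22.6799 -421.8158  -99.3693]
```

carry_out([
  [0,-20,8,0,2.5,-1,120],
  [0,-50,15,0.1,5,-1.8,120],
  [0,-85,20,0.1,8,-2.7,120],
  [0,-120,20,0.2,11,-3.7,120],
  [-3,-155,20,0.3,14,-4.7,120],
  [-6,-190,18,0.4,17,-5.7,60],
  [-9,-225,10,0.5,20,-6.8,0],
  [-12,-260,0,0.6,23,-8,0],
  [-15,-295,-15,0.6,26,-9,0],
  [-18,-330,-35,0.7,29,-10,0],
  [-20,-365,-55,0.8,32,-11,0],
  [-22,-395,-75,0.8,34,-12,0],
  [-22.7,-422,-99,0.8,35.3,-12.3,0],
  [-22.7,-422,-99,0.8,35.3,-12.3,0],
  [-22.7,-422,-99,0.8,35.3,-12.3,0],
  [-22.7,-422,-99,0.8,35.3,-12.3,0],
  [-22.7,-422,-99,0.8,35.3,-12.3,0],
  [-22.7,-422,-99,0.8,35.3,-12.3,0],
])

```text
time_s: 24.18
tool_pos: [0.4611, -0.3261, 0.159]
tool_rot: [0.001, 0.743, 0.669, -0.002]
ft_force: [-0.4, -0.5, 0.1]
finger_gap: 0.996
```

```bash
python3 st.py; python3 - <<'E'
from g import *
s,p,r=cur()
y=np.array([.9945,-.105,0]);z=np.array([0,0,-1.]);M=R.from_matrix(np.c_[np.cross(y,z),y,z])
print(np.degrees((M*r.inv()).as_rotvec()),(np.array([.461,-.325,.16])-p)*1000)
snap('side','s20');snap('top','t20')
E
```

```text
24.1833 [ 1.1437  1.0359 -1.2153  1.81    1.0889  1.1506 -0.567 ] [ 0.4611 -0.3261  0.159 ] 0.996232430374319 [-0.4295 -0.5476  0.1276] [ 0.0156  0.0094 -0.0089] ax -0.01662870444078695
turned 330.1551056746806
[ 0.2177 -0.1547 -0.0434] [-0.1207  1.0993  1.0294]
```

View pics/s20.png

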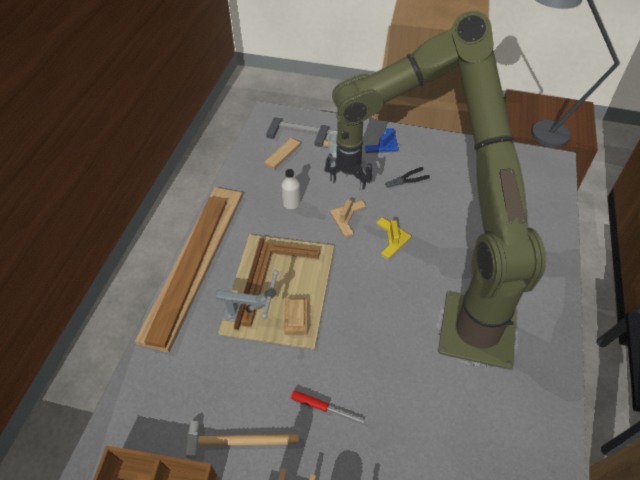

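View pics/t20.png

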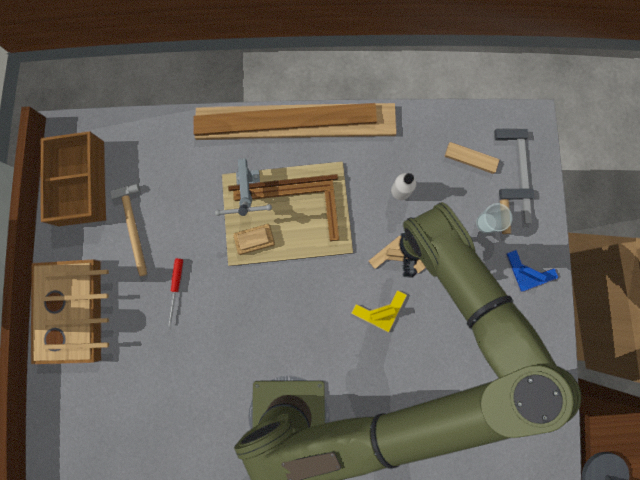

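Both the clamp area and the frame are in clear view now, and the square is still untouched. I'll fit both with line fits.

```bash
cat > fit.py <<'E'
from h import *
np.set_printoptions(precision=4,suppress=True)
def edge(im,p0,p1,half=3,N=40,lo=.1,hi=.9,ch=(0,1,2)):
    p0=np.array(p0,float);p1=np.array(p1,float);t=(p1-p0)/np.linalg.norm(p1-p0);nn=np.array([-t[1],t[0]])
    out=[];gr=cv2.GaussianBlur(im,(0,0),.8).astype(np.float32)[:,:,list(ch)].sum(2);s=np.linspace(-half,half,61)
    for f in np.linspace(lo,hi,N):
        c=p0+(p1-p0)*f;q=(c+np.outer(s,nn)).astype(np.float32)
        v=cv2.remap(gr,q[:,0].reshape(1,-1),q[:,1].reshape(1,-1),cv2.INTER_LINEAR)[0]
        out.append(c+s[np.argmax(abs(np.gradient(v)))]*nn)
    return np.array(out)
def line(P):
    P=P[:,:2]
    for _ in range(4):
        vx=cv2.fitLine((P*1000).astype(np.float32),cv2.DIST_HUBER,0,1e-3,1e-3).ravel().astype(float);vx[2:]/=1000
        r=(P-vx[2:])@np.array([-vx[1],vx[0]]);k=abs(r)<max(2.5*np.median(abs(r)),.0006);
        if k.all():break
        P=P[k]
    return vx,r.std()*1000,len(P)
def inter(a,b):
    s=np.linalg.solve(np.c_[a[:2],-b[:2]],b[2:]-a[2:]);return a[2:]+s[0]*a[:2]
def fl(n,im,A,B,z,lo=.1,hi=.9,half=3,nm=''):
    P=onz(n,edge(im,proj(n,[A])[0],proj(n,[B])[0],half,lo=lo,hi=hi),z);v,sd,k=line(P)
    ang=np.degrees(np.arctan2(v[1],v[0]));print(nm,n,'ang',round(ang,2),'pt',v[2:],'sd',round(sd,2),k);return v
E
python3 - <<'E'
from fit import *
t=cv2.imread('pics/t20.png');s=cv2.imread('pics/s20.png');t0=cv2.imread('pics/top0.png');s0=cv2.imread('pics/side0.png')
psi=np.radians(4.8);Rm=lambda p:np.array([[np.cos(p),-np.sin(p)],[np.sin(p),np.cos(p)]])
C=np.array([.645,-.112])
F=lambda x,y,z:np.r_[C+Rm(psi)@[x/1000,y/1000],z]
for nm,(tt,ss) in(('old',(t0,s0)),('new',(t,s))):
    print(nm);z=.034
    so=fl('top',tt,F(0,-28,z),F(-150,-28,z),z,nm='shortouter')
    si=fl('top',tt,F(0,0,z),F(-150,0,z),z,nm='shortinner')
    li=fl('top',tt,F(0,0,z),F(0,150,z),z,nm='longinner',lo=.15,hi=.95)
    print('corner top',inter(si,li))
    z=.034
    l2=fl('side',ss,F(0,0,z),F(0,130,z),z,nm='longinner');
    s2=fl('side',ss,F(0,0,z),F(-150,0,z),z,nm='shortinner',half=2)
    s3=fl('side',ss,F(0,0,.012),F(-150,0,.012),.012,nm='shortinner bottom',half=2)
    s4=fl('side',ss,F(0,-28,z),F(-150,-28,z),z,nm='shortouter',half=2)
    print('corner side',inter(l2,s2),inter(l2,s3))
# square
q=np.radians(39);H=np.array([.5165,-.331]);G=lambda x,y,z:np.r_[H+Rm(q)@[x/1000,y/1000],z]
for n,im in(('top',t0),('side',s0)):
    z=.012
    a1=fl(n,im,G(0,0,z),G(0,120,z),z,nm='leg y outer');a2=fl(n,im,G(0,0,z),G(-120,0,z),z,nm='leg x outer')
    if n=='top': a3=fl(n,im,G(-30,60,z),G(-30,120,z),z,nm='leg y inner')
    print('heel',inter(a1,a2))
O=H+Rm(q)@[-.04,.04]
u=np.array([np.cos(q+np.pi/4),np.sin(q+np.pi/4)]);v=np.array([-u[1],u[0]])
L=[]
for sg in(1,-1):
    for n,im in(('top',t0),):
        L.append(fl(n,im,np.r_[O+sg*.009*v-.035*u,.052],np.r_[O+sg*.009*v+.035*u,.052],.052,nm='grip%d'%sg,half=2))
print('O',O, [ (O-l[2:])@v*1000 for l in L])
E
```

```text
old
shortouter top ang 5.12 pt [ 0.5889 -0.1363] sd 0.31 23
shortinner top ang 5.26 pt [ 0.5699 -0.117 ] sd 0.99 40
longinner top ang -85.9 pt [ 0.6391 -0.043 ] sd 0.51 23
corner top [ 0.6439 -0.1102]
longinner side ang -84.67 pt [ 0.6396 -0.0429] sd 0.88 37
shortinner side ang 1.87 pt [ 0.5689 -0.1136] sd 1.51 24
shortinner bottom side ang 6.42 pt [ 0.5676 -0.1202] sd 0.74 29
shortouter side ang 4.46 pt [ 0.5724 -0.1534] sd 0.61 35
corner side [ 0.6459 -0.1111] [ 0.646  -0.1114]
new
shortouter top ang 4.98 pt [ 0.5744 -0.1375] sd 0.28 24
shortinner top ang 5.18 pt [ 0.5697 -0.1171] sd 0.69 24
longinner top ang -86.44 pt [ 0.6388 -0.0347] sd 0.54 28
corner top [ 0.6436 -0.1104]
longinner side ang -84.66 pt [ 0.6397 -0.0436] sd 0.87 37
shortinner side ang 1.99 pt [ 0.5745 -0.1136] sd 1.06 26
shortinner bottom side ang 6.7 pt [ 0.5716 -0.1194] sd 0.87 26
shortouter side ang 4.51 pt [ 0.5551 -0.1548] sd 0.53 32
corner side [ 0.646  -0.1112] [ 0.6459 -0.1107]
leg y outer top ang -51.81 pt [ 0.4821 -0.2846] sd 0.68 34
leg x outer top ang 38.37 pt [ 0.4817 -0.3597] sd 0.48 19
leg y inner top ang -51.32 pt [ 0.4389 -0.277 ] sd 0.38 24
heel [ 0.5183 -0.3307]
leg y outer side ang -52.11 pt [ 0.4807 -0.2834] sd 0.59 37
leg x outer side ang 37.16 pt [ 0.4729 -0.365 ] sd 0.6 20
heel [ 0.5177 -0.3311]
grip1 top ang 83.4 pt [ 0.4551 -0.3198] sd 0.71 26
grip-1 top ang 82.84 pt [ 0.4725 -0.3244] sd 0.54 29
O [ 0.4602 -0.3251] [np.float64(-5.63692585126322), np.float64(12.165213178370525)]
```

The frame has not moved: corner at about (0.645, -0.111), yaw about 4.9°. The square is at yaw 38.2°, with the grip centre near (0.463, -0.325). Descend and grip.

carry_out([
  [0.5,0.5,-25,0,0,-0.4,0],
  [1,1,-55,0,0,-0.8,0],
  [1.6,1.1,-85,0,0,-0.8,0],
  [1.6,1.1,-105,0,0,-0.8,0],
  [1.6,1.1,-118,0,0,-0.8,0],
  [1.6,1.1,-118,0,0,-0.8,0],
  [1.6,1.1,-118,0,0,-0.8,150],
  [1.6,1.1,-118,0,0,-0.8,255],
  [1.6,1.1,-118,0,0,-0.8,255],
  [1.6,1.1,-118,0,0,-0.8,255],
  [1.6,1.1,-118,0,0,-0.8,255],
  [1.6,1.1,-118,0,0,-0.8,255],
  [1.6,1.1,-118,0,0,-0.8,255],
  [1.6,1.1,-118,0,0,-0.8,255],
], squeeze=40)

```text
time_s: 25.45
tool_pos: [0.4625, -0.3263, 0.0405]
tool_rot: [0.0, 0.749, 0.663, -0.002]
ft_force: [-1.7, -0.9, 5.7]
finger_gap: 0.204
```

```bash
python3 st.py; python3 - <<'E'
from g import *
n,u0,v0='side',290,140
im=snap(n,'s21');cv2.imwrite('pics/c_s21.png',cv2.resize(im[v0:v0+100,u0:u0+120,::-1],None,fx=6,fy=6,interpolation=cv2.INTER_CUBIC))
E
```

```text
25.45 [ 1.0939  1.1987 -1.089   1.8486  1.299   1.0348 -0.7079] [ 0.4625 -0.3263  0.0405] 0.2044477307174143 [-1.7152 -0.9215  5.726 ] [-0.1298  0.0384 -0.0224] ax 0.05403321691913491
turned 329.24030746563915
```

View pics/c_s21.png

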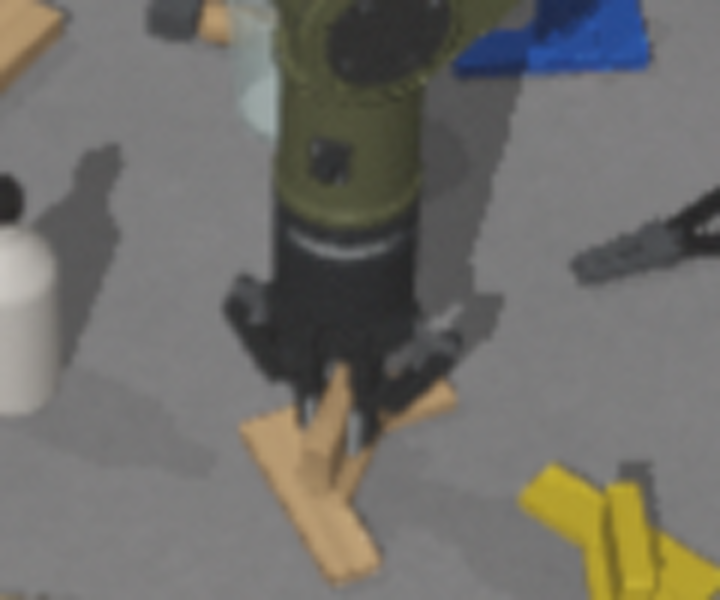

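The grip is at 17.4 mm on the 18 mm grip. Lift, carry, and turn to the frame's yaw.

carry_out([
  [0,0,5,0,0,0,255],
  [0,0,25,0,0,0,255],
  [0,8,50,0,0,-1,255],
  [2,25,75,0,0,-3,255],
  [6,48,85,0,0,-6,255],
  [12,73,85,0,0,-9,255],
  [20,98,85,0,0,-12,255],
  [30,123,85,0,0,-15,255],
  [42,148,85,0,0,-18.5,255],
  [55,173,85,0,0,-22,255],
  [70,198,85,0,0,-26,255],
  [87,222,85,0,0,-29.5,255],
  [105,243,85,0,0,-33.2,255],
  [123,258,85,0,0,-33.2,255],
  [123,258,85,0,0,-33.2,255],
  [123,258,85,0,0,-33.2,255],
], squeeze=60)

```text
time_s: 26.83
tool_pos: [0.5852, -0.0666, 0.1244]
tool_rot: [-0.002, 0.906, 0.422, -0.002]
ft_force: [0.6, -1.1, -2.1]
finger_gap: 0.205
```

```bash
python3 st.py; python3 - <<'E'
from g import *
s,p,r=cur();y=r.as_matrix()[:,1];print('yaw y',np.degrees(np.arctan2(y[1],y[0])),'z',r.as_matrix()[:,2])
for n,(u0,v0) in(('side',(230,200)),('top',(250,140))):
    im=snap(n,n+'22'); cv2.imwrite(f'pics/c_{n}22.png',cv2.resize(im[v0:v0+110,u0:u0+130,::-1],None,fx=5,fy=5,interpolation=cv2.INTER_CUBIC))
E
```

```text
26.8333 [ 0.5833  1.0521 -1.0798  1.7519  1.0697  1.0594 -1.5985] [ 0.5852 -0.0666  0.1244] 0.20490893411012748 [ 0.616  -1.0731 -2.1063] [-0.0253  0.0467  0.0608] ax 0.06205117302586624
turned 297.73016239339773
yaw y -40.015202481748624 z [-0.0058  0.0007 -1.    ]
```

View pics/c_side22.png

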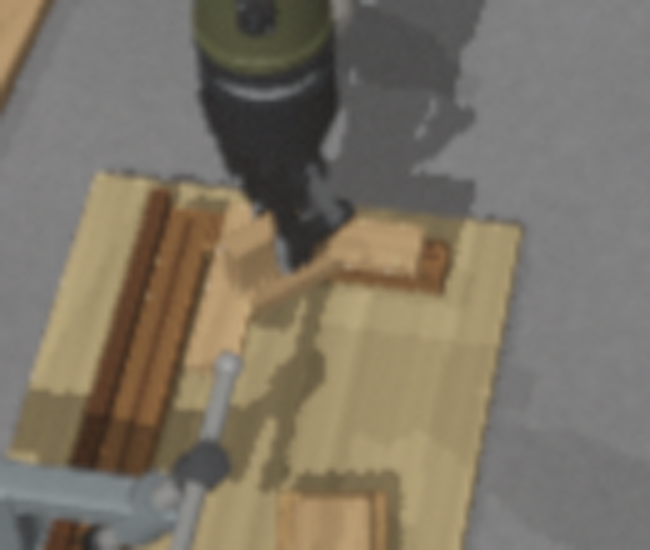

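View pics/c_top22.png

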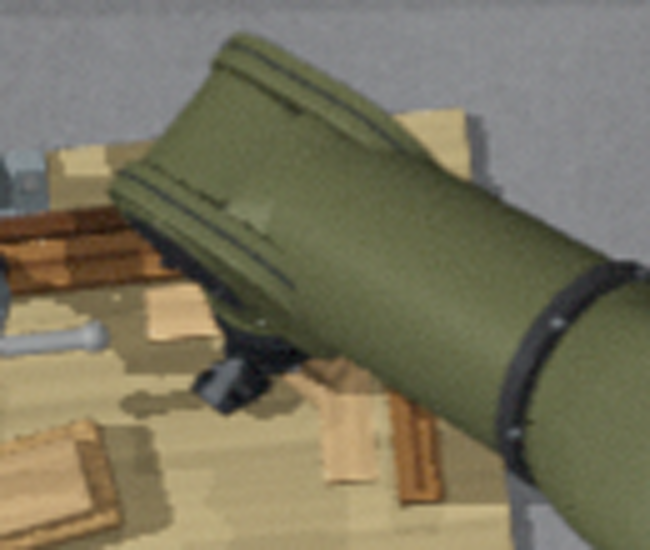

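carry_out([
  [0,0,-15,0,0,0,255],
  [0,0,-35,0,0,0,255],
  [0,0,-52,0,0,0,255],
  [0,0,-62,0,0,0,255],
  [0,0,-68,0,0,0,255],
  [0,0,-69.5,0,0,0,255],
  [0,0,-69.5,0,0,0,255],
])

```text
time_s: 27.52
tool_pos: [0.5849, -0.0682, 0.0549]
tool_rot: [-0.001, 0.907, 0.421, -0.002]
ft_force: [0.2, 0.3, -2.2]
finger_gap: 0.204
```

```bash
cat > f.py <<'E'
from fit import *
from g import cur
import sys
s,p,r=cur();y=r.as_matrix()[:,1];print(s['time_s'],p,'F',s['ft_force'],'tq',s['wrist_torque'],'yaw y',np.degrees(np.arctan2(y[1],y[0])))
c,n_=np.cos(np.radians(4.9)),np.sin(np.radians(4.9));F=s['ft_force'];print('frame F x,y',F[0]*c+F[1]*n_,-F[0]*n_+F[1]*c)
if len(sys.argv)>1:
    n,u0,v0='side',230,210
    im=snap(n,'side'+sys.argv[1]); cv2.imwrite(f'pics/c_{n}{sys.argv[1]}.png',cv2.resize(im[v0:v0+85,u0:u0+110,::-1],None,fx=7,fy=7,interpolation=cv2.INTER_CUBIC))
E
python3 f.py 23
```

```text
27.5167 [ 0.5849 -0.0682  0.0549] F [ 0.208   0.3284 -2.1822] tq [ 0.0492 -0.0068 -0.0144] yaw y -40.151041351928725
frame F x,y 0.23531184092414398 0.3094213672213922
```

View pics/c_side23.png

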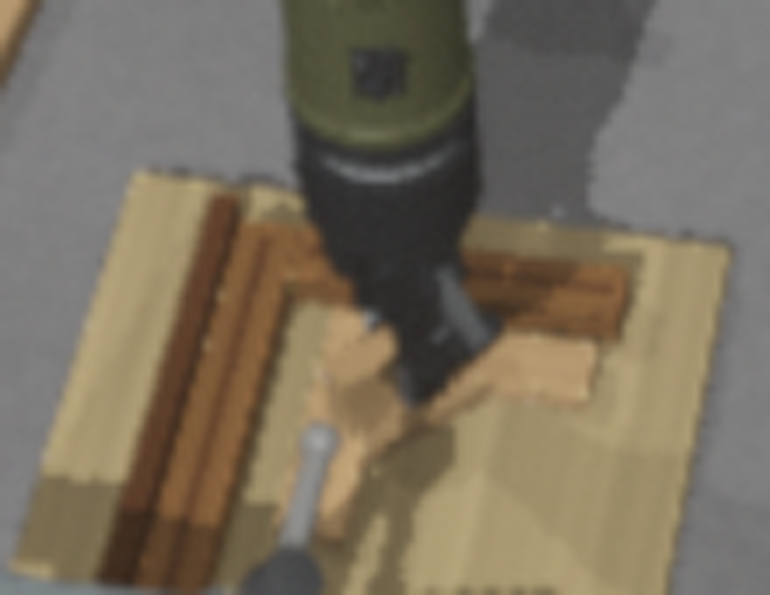

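carry_out([
  [4,-1.5,0,0,0,0,255],
  [8,-3,-0.5,0,0,0,255],
  [11.4,-4,-1,0,0,0,255],
  [11.4,-4,-1,0,0,0,255],
])

```text
time_s: 27.9
tool_pos: [0.5978, -0.0725, 0.0545]
tool_rot: [-0.001, 0.907, 0.421, -0.002]
ft_force: [-0.3, 0.1, -2.6]
finger_gap: 0.203
```

```bash
python3 f.py 24
```

```text
27.9 [ 0.5978 -0.0725  0.0545] F [-0.2723  0.1245 -2.5824] tq [-0.0201  0.0026 -0.0172] yaw y -40.21644119695032
frame F x,y -0.2606604216736687 0.14731153069056158
```

View pics/c_side24.png

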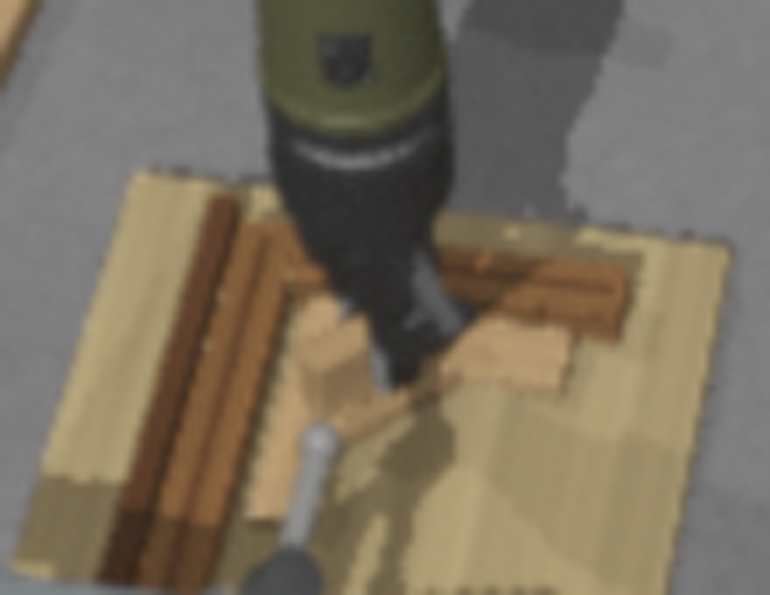

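carry_out([
  [0.7,0.1,-0.6,0,0,0,255],
  [1.4,0.1,-1.2,0,0,0,255],
  [2.1,0.2,-1.2,0,0,0,255],
  [2.1,0.2,-1.2,0,0,0,255],
])

```text
time_s: 28.28
tool_pos: [0.5986, -0.0718, 0.0529]
tool_rot: [-0.001, 0.907, 0.422, -0.002]
ft_force: [0.4, -0.3, -1.9]
finger_gap: 0.202
```

```bash
python3 f.py
```

```text
28.2833 [ 0.5986 -0.0718  0.0529] F [ 0.3932 -0.3409 -1.8721] tq [-0.0223  0.0069  0.0171] yaw y -40.12697329451104
frame F x,y 0.36266603731165753 -0.37323902594826175
```

carry_out([
  [0.5,0,0,0,0,0,255],
  [1,0.1,0,0,0,0,255],
  [1.5,0.1,0,0,0,0,255],
  [1.5,0.1,0,0,0,0,255],
])

```text
time_s: 28.62
tool_pos: [0.6002, -0.0717, 0.053]
tool_rot: [-0.001, 0.907, 0.422, -0.002]
ft_force: [-0.3, 0.4, -2.1]
finger_gap: 0.198
```

```bash
python3 f.py
```

```text
28.6167 [ 0.6002 -0.0717  0.053 ] F [-0.2903  0.3786 -2.0834] tq [ 0.0143 -0.0522  0.0408] yaw y -40.13541529156444
frame F x,y -0.2569369713433274 0.4020599917398
```

carry_out([
  [0.5,0,0,0,0,0,255],
  [1,0.1,0,0,0,0,255],
  [1.5,0.1,0,0,0,0,255],
  [1.5,0.1,0,0,0,0,255],
])

```text
time_s: 28.95
tool_pos: [0.6017, -0.0716, 0.053]
tool_rot: [-0.001, 0.907, 0.422, -0.002]
ft_force: [-0.1, 0.2, -2.4]
finger_gap: 0.204
```

```bash
python3 f.py 25
```

```text
28.95 [ 0.6017 -0.0716  0.053 ] F [-0.0508  0.1846 -2.392 ] tq [ 0.001   0.0003 -0.0368] yaw y -40.136964797590714
frame F x,y -0.03480825035301794 0.18829299580953932
```

View pics/c_side25.png

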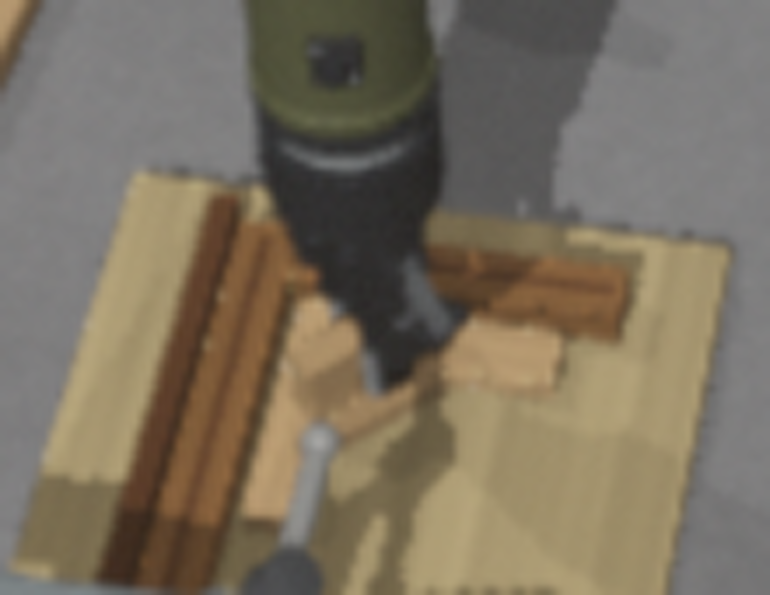

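carry_out([
  [0.5,0,0,0,0,0,255],
  [1,0.1,0,0,0,0,255],
  [1.5,0.1,0,0,0,0,255],
  [1.5,0.1,0,0,0,0,255],
])

```text
time_s: 29.33
tool_pos: [0.6032, -0.0715, 0.053]
tool_rot: [-0.001, 0.907, 0.422, -0.002]
ft_force: [-0.6, -0.3, -1.7]
finger_gap: 0.203
```

```bash
python3 f.py
```

```text
29.3333 [ 0.6032 -0.0715  0.053 ] F [-0.5641 -0.2856 -1.7033] tq [-0.0268  0.039  -0.0239] yaw y -40.13890274349308
frame F x,y -0.586483846915854 -0.2363990968458757
```

carry_out([
  [0.5,0,0,0,0,0,255],
  [1,0.1,0,0,0,0,255],
  [1,0.1,0,0,0,0,255],
])

```text
time_s: 29.58
tool_pos: [0.6042, -0.0714, 0.053]
tool_rot: [-0.001, 0.907, 0.422, -0.002]
ft_force: [0.2, -0.9, -2.6]
finger_gap: 0.208
```

```bash
python3 f.py
```

```text
29.5833 [ 0.6042 -0.0714  0.053 ] F [ 0.2089 -0.9082 -2.5691] tq [ 0.0171 -0.0341 -0.0091] yaw y -40.13823121039728
frame F x,y 0.1305729679948956 -0.9226955038768205
```

```bash
python3 f.py 26; python3 - <<'E'
from fit import *
s=cv2.imread('pics/side26.png')
Rm=lambda p:np.array([[np.cos(p),-np.sin(p)],[np.sin(p),np.cos(p)]])
ps=np.radians(4.9);C=np.array([.645,-.111]);F=lambda x,y,z:np.r_[C+Rm(ps)@[x/1000,y/1000],z]
l=fl('side',s,F(0,20,.034),F(0,120,.034),.034,half=2.5,nm='rail top inner')
z=cv2.resize(s[230:310,235:325],None,fx=8,fy=8,interpolation=cv2.INTER_CUBIC)
for P,c in((F(0,0,.034),(0,0,255)),(F(0,0,.012),(0,255,0)),(F(0,120,.034),(0,0,255)),(F(0,120,.012),(0,255,0)),(F(-120,0,.012),(0,255,0)),(F(0,120,.024),(255,0,0)),(F(-30,120,.024),(255,0,0)),(F(-120,0,.024),(255,0,0)),(F(-120,30,.024),(255,0,0))):
    q=(proj('side',[P])[0]-[235,230])*8+3.5;cv2.circle(z,tuple(int(x) for x in q),3,c,-1)
cv2.imwrite('pics/m26.png',z)
E
```

```text
29.5833 [ 0.6042 -0.0714  0.053 ] F [ 0.2089 -0.9082 -2.5691] tq [ 0.0171 -0.0341 -0.0091] yaw y -40.13823121039728
frame F x,y 0.1305729679948956 -0.9226955038768205
rail top inner side ang -84.74 pt [ 0.6413 -0.0411] sd 0.5 29
```

View pics/m26.png

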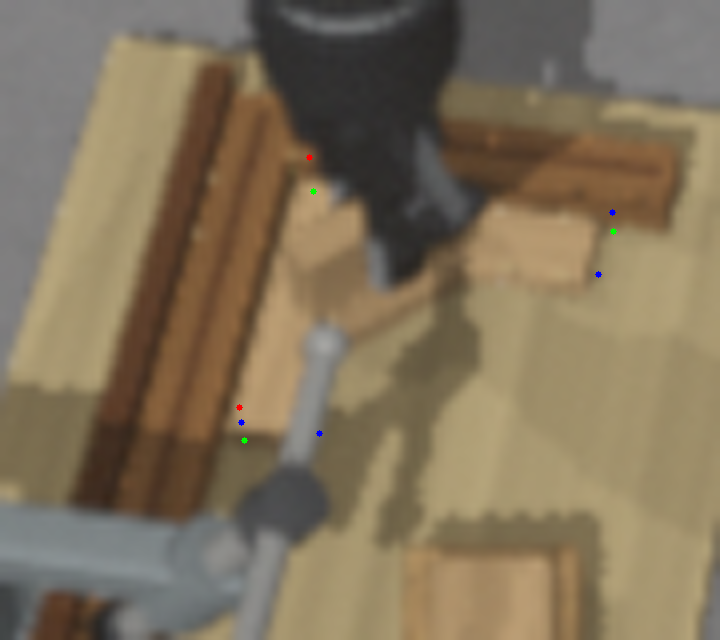

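carry_out([
  [0.5,0,0,0,0,0,255],
  [1,0.1,0,0,0,0,255],
  [1,0.1,0,0,0,0,255],
])

```text
time_s: 29.88
tool_pos: [0.6051, -0.0713, 0.0529]
tool_rot: [-0.001, 0.907, 0.422, -0.002]
ft_force: [-0.5, 0.0, -1.8]
finger_gap: 0.201
```

```bash
python3 f.py; python3 - <<'E'
import cv2,numpy as np
a=cv2.imread('pics/s20.png').astype(np.float32);b=cv2.imread('pics/side26.png').astype(np.float32)
for nm,(u,v,w,h) in dict(shortend=(300,240,28,22),longtop=(243,232,22,20),fence=(236,280,20,16)).items():
    A=cv2.cvtColor(a[v:v+h,u:u+w],cv2.COLOR_BGR2GRAY);B=cv2.cvtColor(b[v:v+h,u:u+w],cv2.COLOR_BGR2GRAY)
    print(nm,cv2.phaseCorrelate(A,B,cv2.createHanningWindow((w,h),cv2.CV_32F)))
E
```

```text
29.8833 [ 0.6051 -0.0713  0.0529] F [-0.5366  0.0135 -1.819 ] tq [ 0.0683 -0.0166 -0.0031] yaw y -40.13738900217583
frame F x,y -0.533455375637794 0.059270246466938084
shortend ((-0.14384924099295127, 0.009267987215496376), 0.9249407112598419)
longtop ((0.04414692669027076, 0.026058954081605634), 1.030192394554615)
fence ((-0.1851588091241254, -0.06196269061111437), 0.9990684106945992)
```

carry_out([
  [0.4,0,0,0,0,0,255],
  [0.8,0.1,0,0,0,0,255],
  [1.2,0.1,0,0,0,0,255],
  [1.2,0.1,0,0,0,0,255],
])

```text
time_s: 30.22
tool_pos: [0.6063, -0.0712, 0.053]
tool_rot: [-0.001, 0.907, 0.421, -0.002]
ft_force: [0.8, 0.2, -1.9]
finger_gap: 0.199
```

```bash
python3 f.py
```

```text
30.2167 [ 0.6063 -0.0712  0.053 ] F [ 0.7588  0.1607 -1.8881] tq [0.0147 0.0016 0.0113] yaw y -40.14169692955377
frame F x,y 0.7697859391558477 0.0952555090106772
```

carry_out([
  [0.4,0,0,0,0,0,255],
  [0.8,0.1,0,0,0,0,255],
  [1.2,0.1,0,0,0,0,255],
  [1.2,0.1,0,0,0,0,255],
])

```text
time_s: 30.55
tool_pos: [0.6071, -0.0713, 0.0529]
tool_rot: [-0.001, 0.907, 0.422, -0.003]
ft_force: [-1.9, -0.7, -1.7]
finger_gap: 0.202
```

```bash
python3 f.py 27
```

```text
30.55 [ 0.6071 -0.0713  0.0529] F [-1.9411 -0.7487 -1.6698] tq [-0.0141  0.2757  0.0851] yaw y -40.126337726977155
frame F x,y -1.9979082476529781 -0.5801236797998881
```

View pics/c_side27.png

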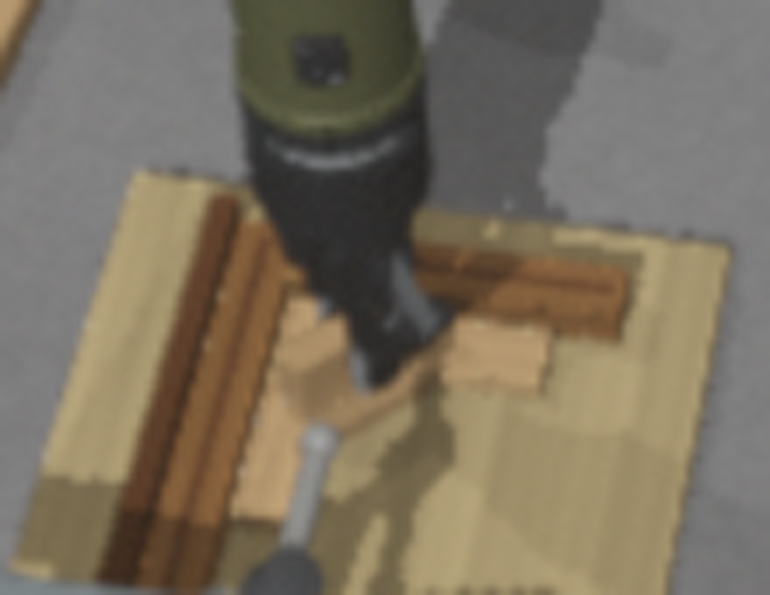

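Contact with the long rail: -2 N in frame x. Next, creep along -y to the short rail.

carry_out([
  [0.1,-0.6,0,0,0,0,255],
  [0.1,-1.2,0,0,0,0,255],
  [0.2,-1.8,0,0,0,0,255],
  [0.2,-2.4,0,0,0,0,255],
  [0.2,-2.4,0,0,0,0,255],
])

```text
time_s: 31.02
tool_pos: [0.6074, -0.0735, 0.0528]
tool_rot: [-0.001, 0.907, 0.422, -0.003]
ft_force: [-1.6, 0.8, -1.8]
finger_gap: 0.205
```

```bash
python3 f.py
```

```text
31.0167 [ 0.6074 -0.0735  0.0528] F [-1.6262  0.8204 -1.8251] tq [0.1729 0.4425 0.1355] yaw y -40.124782780211916
frame F x,y -1.5502113105711324 0.9563243781441851
```

carry_out([
  [0,-0.5,0,0,0,0,255],
  [0.1,-1,0,0,0,0,255],
  [0.1,-1.5,0,0,0,0,255],
  [0.1,-1.5,0,0,0,0,255],
])

```text
time_s: 31.35
tool_pos: [0.6076, -0.0751, 0.0529]
tool_rot: [-0.001, 0.907, 0.422, -0.003]
ft_force: [-1.7, 0.9, -3.0]
finger_gap: 0.204
```

```bash
python3 f.py
```

```text
31.35 [ 0.6076 -0.0751  0.0529] F [-1.729   0.9352 -2.988 ] tq [0.2217 0.466  0.2044] yaw y -40.12885227983197
frame F x,y -1.6427530005339495 1.0794925087148552
```

carry_out([
  [0,-0.5,0,0,0,0,255],
  [0.1,-1,0,0,0,0,255],
  [0.1,-1.5,0,0,0,0,255],
  [0.1,-1.5,0,0,0,0,255],
])

```text
time_s: 31.68
tool_pos: [0.6076, -0.0754, 0.053]
tool_rot: [-0.002, 0.907, 0.422, -0.002]
ft_force: [-3.0, 4.8, -2.5]
finger_gap: 0.206
```

```bash
python3 f.py 28
```

```text
31.6833 [ 0.6076 -0.0754  0.053 ] F [-2.9784  4.7702 -2.5448] tq [0.9462 0.6457 0.1328] yaw y -40.09324329726147
frame F x,y -2.5600673106096554 5.0071721453470275
```

View pics/c_side28.png

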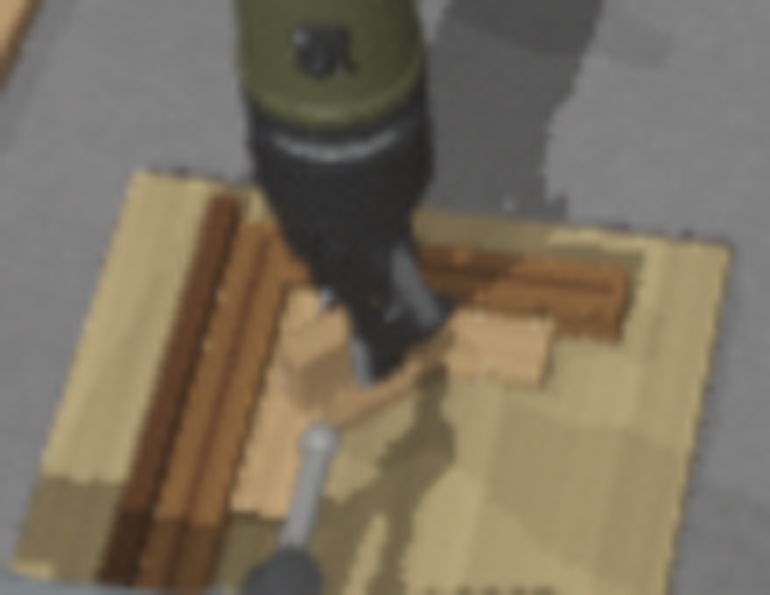

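Both rails touch now. The residual CCW moment suggests a slightly off yaw, so I'll ease y and rotate +0.4°.

carry_out([
  [0,0.4,0,0,0,0.2,255],
  [0,0.6,0,0,0,0.4,255],
  [0,0.6,0,0,0,0.4,255],
])

```text
time_s: 31.98
tool_pos: [0.6077, -0.0755, 0.053]
tool_rot: [-0.002, 0.905, 0.425, -0.002]
ft_force: [-2.8, 4.5, -2.7]
finger_gap: 0.198
```

```bash
python3 f.py
```

```text
31.9833 [ 0.6077 -0.0755  0.053 ] F [-2.7596  4.4636 -2.6836] tq [ 0.9993  0.7681 -0.0482] yaw y -39.732482283437065
frame F x,y -2.3682017765277155 4.682982017255369
```

carry_out([
  [0,0,0,0,0,0.3,255],
  [0,0,0,0,0,0.5,255],
  [0,0,0,0,0,0.5,255],
])

```text
time_s: 32.23
tool_pos: [0.6079, -0.0754, 0.053]
tool_rot: [-0.002, 0.904, 0.428, -0.002]
ft_force: [-3.9, 4.6, -2.3]
finger_gap: 0.2
```

```bash
python3 f.py
```

```text
32.2333 [ 0.6079 -0.0754  0.053 ] F [-3.9267  4.6035 -2.2952] tq [ 1.0365  0.6347 -0.4067] yaw y -39.315991647321766
frame F x,y -3.519163498637873 4.92205614645618
```

Moment is balanced near tool yaw -39.75°. Return there and lower onto the board.

carry_out([
  [0,0,0,0,0,-0.25,255],
  [0,0,0,0,0,-0.45,255],
  [0,0,-0.5,0,0,-0.45,255],
  [0,0,-1,0,0,-0.45,255],
  [0,0,-1.4,0,0,-0.45,255],
  [0,0,-1.4,0,0,-0.45,255],
])

```text
time_s: 32.73
tool_pos: [0.608, -0.0754, 0.0527]
tool_rot: [-0.001, 0.905, 0.425, -0.002]
ft_force: [-5.3, 3.5, 3.9]
finger_gap: 0.201
```

```bash
python3 f.py 29
```

```text
32.7333 [ 0.608  -0.0754  0.0527] F [-5.2558  3.5189  3.9347] tq [ 0.719   0.9724 -0.1065] yaw y -39.66240405476999
frame F x,y -4.936034273364674 3.9550110937373097
```

View pics/c_side29.png

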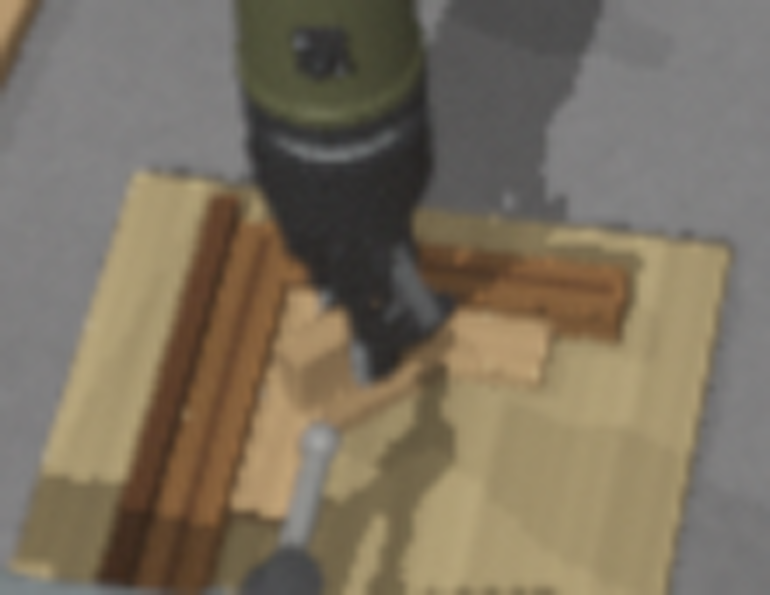

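Square is down on the board and presses on both rails (5 N and 4 N). Release with a partial opening and lift straight up.

carry_out([
  [0,0,0,0,0,0,185],
  [0,0,0,0,0,0,160],
  [0,0,0,0,0,0,130],
  [0,0,0,0,0,0,130],
  [0,0,0,0,0,0,130],
  [-1,1,10,0,0,0,130],
  [-1,1,30,0,0,0,130],
  [-1,1,60,0,0,0,130],
  [-4,-10,95,0,0,0,130],
  [-10,-30,125,0,0,0,130],
  [-25,-55,140,0,0,0,130],
  [-45,-85,150,0,0,0,130],
  [-70,-115,150,0,0,0,130],
  [-95,-145,150,0,0,0,130],
  [-115,-175,150,0,0,0,130],
  [-130,-205,150,0,0,0,130],
  [-145,-235,150,0,0,0,130],
  [-155,-265,150,0,0,0,130],
])

```text
time_s: 34.28
tool_pos: [0.451, -0.3425, 0.2023]
tool_rot: [-0.001, 0.905, 0.425, -0.003]
ft_force: [-0.4, -0.2, 0.1]
finger_gap: 0.486
```

```bash
python3 f.py 30; python3 - <<'E'
from fit import *
n,u0,v0='top',215,150
im=snap(n,'top30'); cv2.imwrite('pics/c_top30.png',cv2.resize(im[v0:v0+110,u0:u0+145,::-1],None,fx=5.4,fy=5.4,interpolation=cv2.INTER_CUBIC))
E
```

```text
34.2833 [ 0.451  -0.3425  0.2023] F [-0.3613 -0.2035  0.1351] tq [-0.0059 -0.0488  0.0254] yaw y -39.67422027166779
frame F x,y -0.37736509012813085 -0.17189424111888227
```

View pics/c_side30.png

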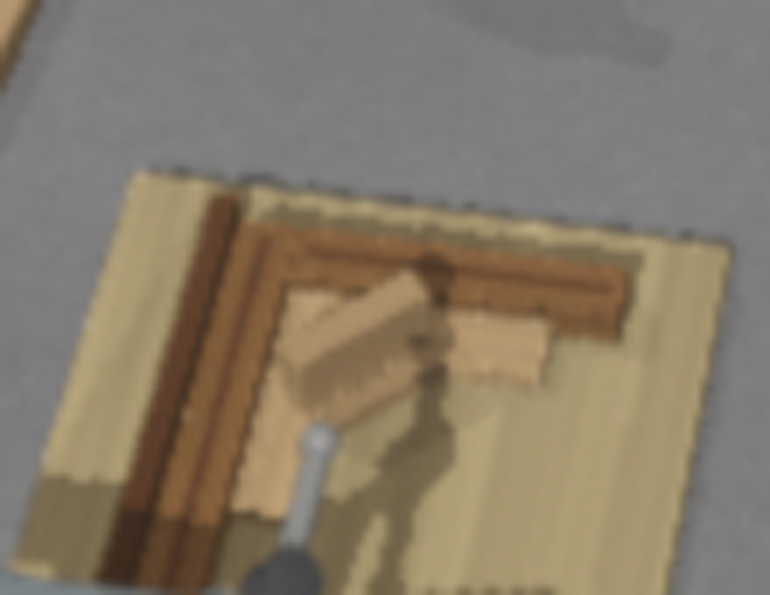

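View pics/c_top30.png

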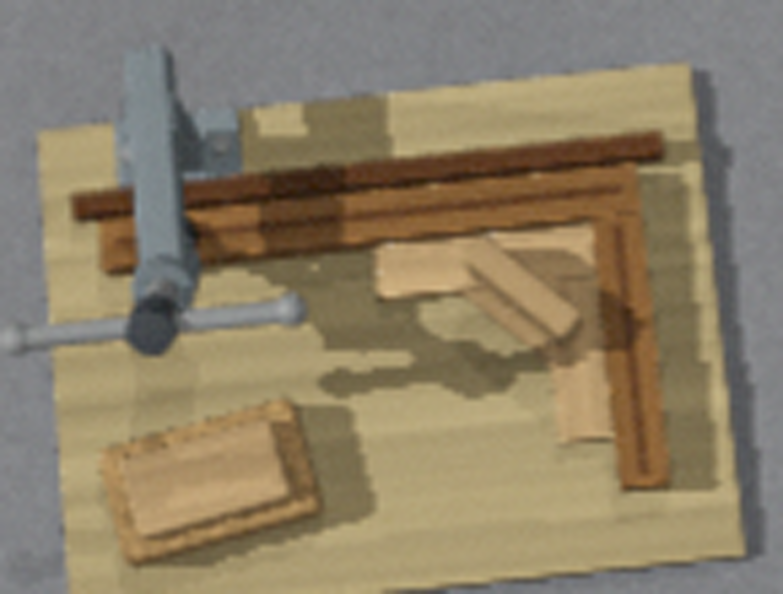

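Square looks flush with both rails. Next, a numeric check for gaps and for any frame motion.

```bash
python3 - <<'E'
from fit import *
for n,x,y,W in(('top','pics/top0.png','pics/top30.png',dict(shortend=(322,212,24,34),rcorner=(320,172,28,22),longmid=(260,180,40,16),block=(228,222,48,32),glue=(385,165,40,45))),('side','pics/side0.png','pics/side30.png',dict(shortend=(302,240,26,22),longtop=(243,232,22,20),corner=(255,232,30,14),block=(278,292,36,40),glue=(275,165,30,45)))):
    a=cv2.imread(x);b=cv2.imread(y)
    for nm,(u,v,w,h) in W.items():
        A,B=[cv2.cvtColor(i[v:v+h,u:u+w],cv2.COLOR_BGR2GRAY).astype(np.float32) for i in(a,b)]
        print(n,nm,np.round(cv2.phaseCorrelate(A,B,cv2.createHanningWindow((w,h),cv2.CV_32F))[0],2))
t=cv2.imread('pics/top30.png');s=cv2.imread('pics/side30.png')
Rm=lambda p:np.array([[np.cos(p),-np.sin(p)],[np.sin(p),np.cos(p)]])
ps=np.radians(4.9);C=np.array([.647,-.111]);F=lambda x,y,z:np.r_[C+Rm(ps)@[x/1000,y/1000],z]
z=.034
li=fl('top',t,F(0,0,z),F(0,250,z),z,nm='long inner',lo=.1,hi=.75,half=2)
lo=fl('top',t,F(28,-28,z),F(28,250,z),z,nm='long outer',lo=.1,hi=.75,half=2)
so=fl('top',t,F(0,-28,z),F(-150,-28,z),z,nm='short outer',half=2.5)
si=fl('top',t,F(0,0,z),F(-150,0,z),z,nm='short inner',half=2,lo=.2)
z=.024
qi=fl('top',t,F(-30,70,z),F(-30,120,z),z,nm='sq y-leg inner',half=2)
qx=fl('top',t,F(-85,30,z),F(-120,30,z),z,nm='sq x-leg inner',half=2)
sx=fl('side',s,F(-75,30,z),F(-120,30,z),z,nm='sq x-leg inner',half=2.5)
sl=fl('side',s,F(0,70,.034),F(0,110,.034),.034,nm='long inner',half=2)
sq=fl('side',s,F(0,60,z),F(0,118,z),z,nm='sq y-leg outer/rail face',half=1.2)
s3=fl('side',s,F(-122,0,.012),F(-148,0,.012),.012,nm='short inner bottom (free part)',half=2)
nx=Rm(ps)@[1,0];ny=Rm(ps)@[0,1]
print('yleg inner to long outer (58):',(lo[2:]-qi[2:])@nx*1000+0,'xleg inner to short outer(58):',(qx[2:]-so[2:])@ny*1000)
z_=cv2.resize(s[245:305,250:320],None,fx=10,fy=10,interpolation=cv2.INTER_CUBIC);cv2.imwrite('pics/m30.png',z_)
E
```

```text
top shortend [-0.09 -0.08]
top rcorner [0.04 0.01]
top longmid [-0.5  -0.25]
top block [-0.23  0.04]
top glue [0.05 0.4 ]
side shortend [ 0.66 -0.18]
side longtop [0.08 0.  ]
side corner [-0.06  0.53]
side block [0.22 0.  ]
side glue [0.09 0.5 ]
long inner top ang -84.19 pt [ 0.6385 -0.0032] sd 0.67 23
long outer top ang -85.04 pt [ 0.6722 -0.0195] sd 0.65 39
short outer top ang 4.99 pt [ 0.5656 -0.1388] sd 0.18 20
short inner top ang 5.13 pt [ 0.5661 -0.1175] sd 0.6 33
sq y-leg inner top ang -84.77 pt [ 0.6142 -0.018 ] sd 0.53 39
sq x-leg inner top ang 2.57 pt [ 0.5452 -0.0897] sd 0.46 22
sq x-leg inner side ang 0.61 pt [ 0.5471 -0.0888] sd 0.72 28
long inner side ang -85.81 pt [ 0.6417 -0.0217] sd 0.73 34
sq y-leg outer/rail face side ang -85.03 pt [ 0.6428 -0.0207] sd 0.16 40
short inner bottom (free part) side ang -1.83 pt [ 0.5129 -0.125 ] sd 0.59 24
yleg inner to long outer (58): 57.682119647156604 xleg inner to short outer(58): 50.600677906542664
```

View pics/m30.png

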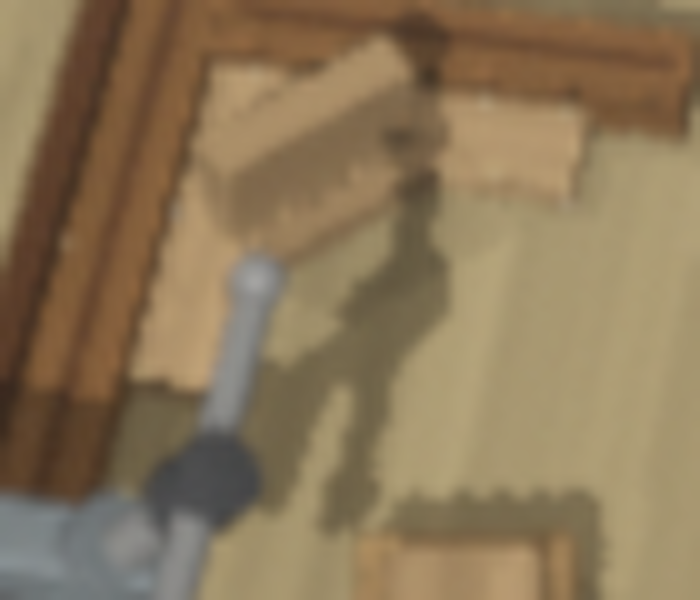

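```bash
python3 - <<'E'
from g import *
for n,f0,f1,(u,v,w,h) in(('top','top0','top30',(385,165,40,45)),('side','side0','side30',(275,160,30,52))):
    for f in(f0,f1):
        c=cv2.imread(f'pics/{f}.png')[v:v+h,u:u+w];g=c.max(2)
        k=np.argwhere(g<45);wt=np.argwhere(c.min(2)>150);print(f,'cap',k.mean(0) if len(k) else None,len(k),'white',wt.mean(0),len(wt))
n,u0,v0='top',215,150
for T in(327,330,333,336):
    h2=hub-a*.014*T/360;b=R.from_rotvec(-a*np.radians(T)).apply(d); print(T,((proj(n,[h2+.07*b,h2-.07*b])-[u0,v0])*5.4+2.2).ravel(),((proj('side',[h2+.07*b])-[230,210])*7+3).ravel())
E
```

```text
top0 cap [13.4531 23.3438] 64 white [19.5514 14.1135] 185
top30 cap [13.371  23.4839] 62 white [19.82 14.16] 200
side0 cap [13.8889 14.7778] 9 white [31.9843 13.7327] 318
side30 cap [13.8 15.8] 5 white [32.1056 13.6481] 341
327 [287.0562 297.131   18.152  350.4257] [306.5493 432.9559]
330 [288.6683 303.6599  16.2633 343.8248] [314.2373 436.5813]
333 [289.9006 310.226   14.7413 337.1532] [321.8267 440.5954]
336 [290.7512 316.8107  13.5914 330.4285] [329.2983 444.9875]
```

The glue has not moved. The handle is still at its stop, with balls at (290,308) and (14,338) in the top crop, or about 332.5° turned. Handing in.

```bash
python3 -c "
from workcell import close_job
print(close_job())"
```

```text
the job is handed in; nothing more can be done
None
```

The clamp is wound to its stop and the wooden square lies in the frame's corner, against both rails. I handed the job in at about 34 s of robot time.

**Clamp:** I turned the T-handle clockwise about 333° from where it stood, in two grips on the hub. It then stayed put while the fingers slipped at 80 N and again at 120 N. A sideways push of about 14 N on the bar end (roughly 0.65 N m) moved it only from about 330° to 333°, and no further. The last pictures show it at about 332.5°.

**Square:** I took it by its grip, turned it to the frame's angle and brought it against the long rail, then the short rail. I trimmed the angle until the twisting moment was near zero and set it down on the board. It was pressing with about 5 N and 4 N on the two rails when I released it.

**Last checks**
- **Frame, glue and sanding block:** the frame's corner and the clear reference points on its rails match the first pictures to about 0.1 pixel. The glue and sanding block show no shift beyond 0.3 pixel. A few comparison windows gave 0.4–0.7 pixel; I put that down to changed shadows and the square now lying in view.
- **Gaps:** I see none in the last pictures.

**Checks that disagreed**
- **Long rail contact:** it came some 4 mm or more further on than the camera estimate, so I relied on touch there.
- **Rail distances:** the short-rail gap measured about zero. The long-rail distance came out 1.5–4 mm short, depending on the view. The fitted rail edges are uncertain by a few mm.
- **Short leg angle:** its fits (0.6° and 2.6°) did not match the other edges' 5°. They rest on only about 35 mm of visible edge.

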